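# Square up a stack of stuck trays and peel off the top one

### The arm

A 6-joint arm with a two-finger parallel gripper is mounted at the origin on the work surface. World frame = base frame: x ahead of the robot, y to its left, z up, the work surface at z = 0. Lengths are in m, angles in rad, forces in N, time in s.
With the tool pointing down it reaches from about 0.35 to 0.85 m from the base axis. Payload 8.1 kg.
Tool frame: the origin (TCP) lies between the finger pads; the fingertips stand tips_ahead ahead of it and the grasp point (between the pads) lies 8 mm behind it (tips_ahead is the distance from the TCP to the fingertips, in m); z points along the fingers, x is the direction in which the jaws open and shut, and the axes are right-handed (so a half turn about z gives the same grasp; the last joint's range is limited). The gripper opens to 93 mm and grips with 3 to 60 N. Pads are 15 mm wide; open, the fingers measure 128 mm over their backs; the gripper's body (75 mm by 188 mm) begins 65 mm behind the grasp point.
Start: joints at [-1.242, 0.13, 1.488, -0, 1.523, -0.085], TCP at [0.241, -0.549, 0.23] pointing down, gripper open.
Joint ranges: [-2.96, 2.96], [-0.89, 2.26], [0.02, 2.5], [-1.34, 4.48], [0, 2.73], [-2.66, 2.66]. Speed limits (rad/s): [2.39, 2.39, 2.79, 3.14, 3.14, 3.14].

### API

Orientations are given as a rotation vector (axis times angle).
In Python, from plant import * gives the robot as it stands.
- The arm moves only by the tool play_rows, never from a script. Its argument "increments" is a list that holds one entry, the list of rows, each a list of 4 numbers: the shift along the tool's x, y, z in cm, then the turn about the tool's z in rad. A call has 1 to 5 rows; each row is the pose to reach, as a shift and turn from the pose measured when the call began, along the tool's axes at that moment; what a row does not reach only later rows make up. A row lasts 1/10 s, in which the tool goes at most 50 mm and 8.59 degrees, less where a joint would pass 70% of its speed; a pose out of reach is approached as far as the arm can. A call with a gripper value outside its range is refused whole. "jaw" is the finger opening in cm, from 0 to 9.3, set as the call begins (left out, the last holds). The fingers move at their own pace and stop on an object; "squeeze" is the grip in N (left out, the last holds). Time passes only in rows, so rows that repeat a pose let the fingers close. It gives the time, the measured TCP pose, the force and the opening at its end, in the units of the state.
- read_state(): the state, without advancing time (a new reading comes with each control period).
- read_camera(name): name is "scene" or "top"; returns (picture, depth): 420x560x3 uint8, blue, green, red; 420x560 float32, m along the optical axis (not along the pixel's ray), 0 where there is no reading.
- camera_params(name): a dict with "K" (3x3 intrinsics, pixels), "eye" and "orientation" of the camera in the world. Camera axes: x right, y up, looking along -z (the intrinsics and any distortion apply to the point x, -y, -z); pixel columns grow to the right and rows downward; lengths in m; the calibration is good to about 2 mm. A picture is of the moment at which its call begins. camera_params takes no time and is no camera call.
- close_job(): hands the job in, once; it reports no verdict.
The state is a dict: "t": time; "q": joint angles; "dq": joint speeds; "joint_torque": joint torques, N m; "tool_pos": TCP position; "orientation": TCP orientation; "force": force on the tool from outside, world axes, zero at the start; "wrist_torque": the same for the moment, N m; "opening": finger opening in m.
Only numpy, scipy, OpenCV 4.12 (cv2) and the standard library are available. Lean on these libraries where they do the work, as an engineer would, in place of code of your own. Each camera call takes 0.05 s, during which the arm holds its last target.

### The job

Push the stack of three nested steel trays square and flush into the corner of the angle-iron fence, then take the top tray by the lug at its corner and peel it off slowly, tipping it up some 10 degrees lug corner first while the far corner still rests in the stack: the trays stick, and those below must stay down and in the fence corner. Finish while holding the top tray about level over the middle of the small square anvil, 10 to 15 cm above it; do not put it down or let go. Leave the hammer and the tin alone.

Things in the scene. Friction and masses are not known exactly. Their poses are not given: they have to be found in the camera images.
- top_center (a point): Top tray's middle, 14 mm below its rim plane, 26 mm above its feet. Steel, 0.2 kg: rim 160 (x) by 120 mm (y), walls 28 mm deep sloping in to a 140 x 100 floor, 12 mm feet. Axes: x long, y short side, z up. At the start the rim is 68 mm above the bench. Stuck to the tray below at four feet (55 mm from the middle in x, 36 in y): each holds with about 1 N till it has risen 5 mm.
- lug (a point): Upright flat-bar lug at the top tray's -x, -y corner: 10 mm thick (along tray y), 30 mm wide (along x), stands 28 mm above the rim; its top is 96 mm above the bench at the start. This point is its middle, 14 mm above the rim plane, 55 mm from the tray's middle in -x and 56 mm in -y; its outer face is 1 mm proud of the rim. Free room on both sides, in the tray and outside it.
- top_far (a point): Top tray's far rim corner (+x, +y, at rim height), diagonally opposite the lug. The nested walls have about 2 mm of side play; pressed sideways against the tray below, the top one jams in it.
- lower_center (a point): Middle of the two lower trays, 27 mm above the bench: jammed together as one loose piece of 0.6 kg, outline 160 x 120 mm like the top tray, axes as for it, rims 40 and 54 mm above the bench. The three rims lie straight above each other, so a vertical pusher touches them all. At the start the stack is 20 to 60 mm short of each fence face and up to 9 degrees askew.
- lower_far (a point): The lower trays' far rim corner (+x, +y, at the upper rim of the two, 14 mm under the top tray's far corner while nested): the corner that goes into the fence corner.
- fence_corner (a point): Inside corner, at bench height, of the fixed fence of two 60 mm high angle irons. Its faces are the planes x = 0 (150 mm long towards -y) and y = 0 (190 mm long towards -x) of this frame. The stack goes in the -x, -y quadrant: square and flush means the lower trays' middle is at x = -80 mm, y = -60 mm with axes parallel.
- anvil_top (a point): Middle of the top face of the small square anvil, a fixed steel block 96 x 96 mm on a 130 mm wooden base, top 70 mm above the bench.
- hammer_mid (a point): Bystander: a hammer, about 260 mm long, lying on the bench; a point on its handle.
- tin_mid (a point): Bystander: upright grey tin, 72 mm across, 85 mm high; its middle.
There are look-alikes about, which are no part of the job. What is shaped like the part that bears lower_center but green or pink is not meant. What is shaped like the part that bears anvil_top but purple is not meant.

How it is judged:
By the outcome, as a careful person would: the job done as asked, in the order asked, and still so for the second after the job is handed in, while the arm keeps its last pose, push and grip.
It also fails if it takes over 72 s, if anything falls off the work surface, if the arm or the gripper's body presses on something with over 40 N, if the wrist force passes 120 N, or if a joint passes its speed limit or range.

## Working session

There is one attempt and no reset: what is moved stays moved. The work goes in short steps, Python scripts to look and compute and a tool call to move; the robot and the scene stay as the last step left them, time stands still between calls to the robot, and variables do not carry over. Pictures are saved under pics/ and viewed, and the job is handed in when it is done.

Besides the shell and the picture viewer there is one more tool, called after ">>>" by a JSON object that holds its "api" and its "payload", one argument or row to a line. play_rows: Moves the arm, as the interface text tells. Its arguments: {"type":"object","properties":{"increments":{"type":"array"},"jaw":{"type":"number"},"squeeze":{"type":"number"}},"required":["increments"]}

```bash
mkdir -p pics; ls; python3 - <<'E'
from plant import *
import cv2,numpy as np,pickle
s=read_state()
print(s)
for n in("scene","top"):
    p,d=read_camera(n); cv2.imwrite(f"pics/{n}0.png",p); np.savez(f"{n}0.npz",p=p,d=d)
    print(n,camera_params(n))
E
```

```text
pics
{'t': 0.0, 'q': array([-1.24242806e+00,  1.31167921e-01,  1.48929853e+00, -5.58481546e-06,
        1.52300932e+00, -8.54101198e-02]), 'dq': array([ 0.00042217, -0.00033875,  0.00050583, -0.00017334, -0.00049247,
       -0.00013242]), 'joint_torque': array([ 9.19579252e-04, -5.59832418e+01, -4.91760492e+01,  7.65337120e-02,
        3.51876835e-02, -1.43254679e-04]), 'tool_pos': array([ 0.24107309, -0.54882221,  0.22857284]), 'orientation': array([-2.62942066e+00,  1.71711500e+00,  2.33421350e-03]), 'force': array([-0.40119904,  0.73782353,  0.22537893]), 'wrist_torque': array([-0.02608492, -0.00172499,  0.00771296]), 'opening': 0.09286478742180178}
scene {'K': array([[418.03447134,   0.        , 279.25758233],
       [  0.        , 418.03447134, 205.35295096],
       [  0.        ,   0.        ,   1.        ]]), 'eye': array([ 1.17674613, -0.85721033,  0.90690248]), 'orientation': array([0.85906908, 0.32445034, 0.62273539])}
top {'K': array([[460.25391723,   0.        , 276.95325538],
       [  0.        , 460.25391723, 199.88737624],
       [  0.        ,   0.        ,   1.        ]]), 'eye': array([ 0.33117385, -0.06856091,  1.52495486]), 'orientation': array([ 0.08369093, -0.082783  , -1.54832437])}
```

View pics/scene0.png

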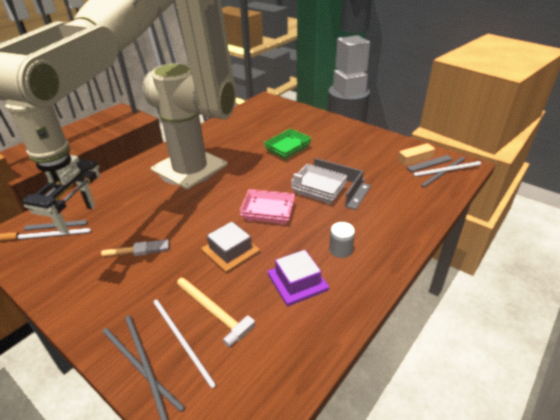

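View pics/top0.png

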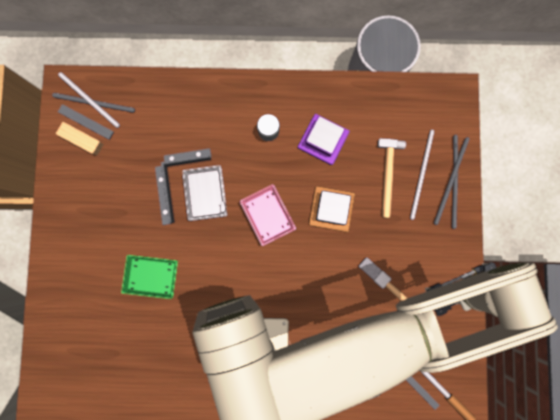

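The top view shows the steel stack at (205,193) and the fence corner at about (165,160). The anvil on its wooden base is at (333,208) and the tin at (268,126). The hammer is at about (390,175), with a second hammer at (385,275). The look-alikes are green at (150,277), pink at (268,214) and the purple-based block at (325,137). I choose the grey stack inside the fence and the wooden-based anvil, and check both in a close crop.

```bash
cat > h.py <<'E'
import numpy as np,cv2
from scipy.spatial.transform import Rotation as R
from plant import *
def ray(n,u,v):
    c=camera_params(n);K=np.array(c["K"]);r=R.from_rotvec(c["orientation"]).as_matrix()
    d=np.array([(u-K[0,2])/K[0,0],-(v-K[1,2])/K[1,1],-1.0])
    return np.array(c["eye"]),r@d
def onz(n,u,v,z):
    e,d=ray(n,u,v);return e+d*(z-e[2])/d[2]
def dep(n,u,v,D):
    e,d=ray(n,u,v);return e+d*D
def proj(n,P):
    c=camera_params(n);K=np.array(c["K"]);r=R.from_rotvec(c["orientation"]).as_matrix()
    p=r.T@(np.asarray(P)-np.array(c["eye"]));return np.array([K[0,0]*p[0]/-p[2]+K[0,2],K[1,1]*-p[1]/-p[2]+K[1,2]])
def crop(n,img,box,s,f):
    a=img[box[1]:box[3],box[0]:box[2]];cv2.imwrite(f,cv2.resize(a,None,fx=s,fy=s,interpolation=cv2.INTER_CUBIC))
def cloud(n,D):
    c=camera_params(n);K=np.array(c["K"]);r=R.from_rotvec(c["orientation"]).as_matrix()
    v,u=np.mgrid[0:420,0:560]
    d=np.stack([(u-K[0,2])/K[0,0],-(v-K[1,2])/K[1,1],-np.ones(u.shape)],-1)*D[...,None]
    return d@r.T+np.array(c["eye"])
E
python3 - <<'E'
from h import *
a=np.load("top0.npz");b=np.load("scene0.npz")
crop("top",a['p'],(150,140,250,235),6,"pics/t1.png")
crop("scene",b['p'],(280,150,380,215),8,"pics/s1.png")
C=cloud("top",a['d'])
for u,v in[(205,193),(333,208),(165,157),(165,200),(190,156),(268,126),(100,200),(230,160)]: print((u,v),C[v,u].round(3))
E
```

```text
(205, 193) [0.507 0.168 0.042]
(333, 208) [ 0.464 -0.245  0.068]
(165, 157) [0.63  0.312 0.007]
(165, 200) [0.486 0.307 0.   ]
(190, 156) [0.636 0.229 0.001]
(268, 126) [ 0.723 -0.032  0.082]
(100, 200) [ 0.481  0.524 -0.001]
(230, 160) [ 0.625  0.095 -0.   ]
```

View pics/t1.png

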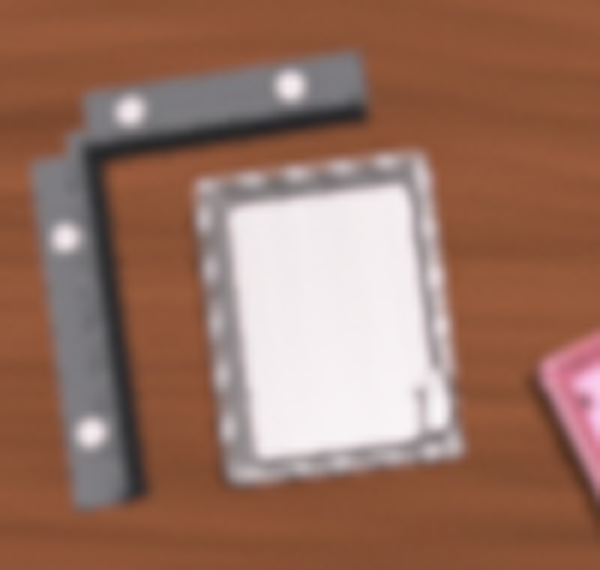

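View pics/s1.png

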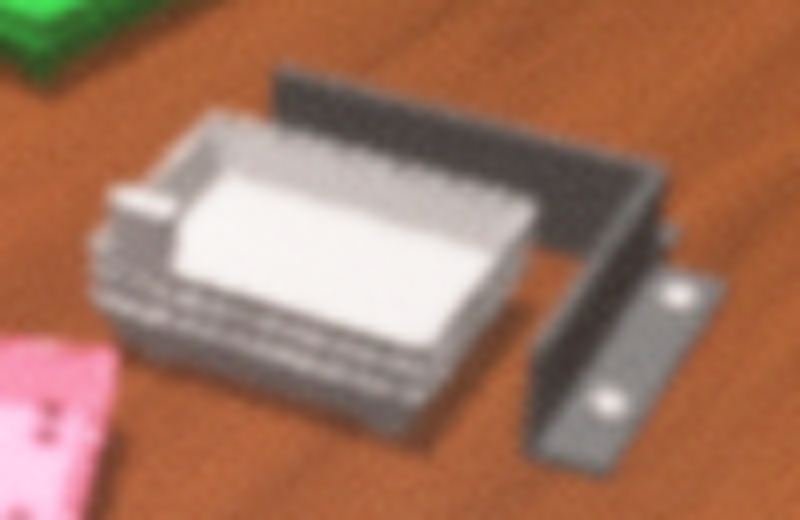

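The crops confirm it: a grey stack of three rims, with the lug at the near right corner (top crop about (430,410)), and dark inner fence faces meeting at about (100,150). Next I fit the fence faces and the tray rim.

```bash
cat > m.py <<'E'
from h import *
def fitline(P):
    c=np.median(P,0)
    for _ in range(6):
        u,s,vt=np.linalg.svd(P-c); n=vt[1]; r=(P-c)@n
        k=abs(r)<max(2*np.median(abs(r)),0.001); P2=P[k]; c=P2.mean(0)
        u,s,vt=np.linalg.svd(P2-c); 
        P=P2
    return c,vt[0],len(P)
E
python3 - <<'E'
from m import *
a=np.load("top0.npz");b=np.load("scene0.npz")
# dark mask top view
for n,z in(("top",a),("scene",b)):
    C=cloud(n,z['d']); g=z['p'].max(2)
    m=(C[...,0]>0.40)&(C[...,0]<0.75)&(C[...,1]>0.05)&(C[...,1]<0.36)
    for lo,hi in((0.008,0.05),):
        k=m&(C[...,2]>lo)&(C[...,2]<hi)&(g<100)
        P=C[k]; print(n,len(P))
        v=np.argwhere(k)
        np.save(n+"_f.npy",P)
        # split
        F1=P[(P[:,0]>0.585)&(P[:,1]<0.27)]; F2=P[(P[:,1]>0.25)&(P[:,0]<0.58)]
        for F in(F1,F2):
            if len(F)>10:
                c,d,nn=fitline(F[:,:2]); print(c.round(4),d.round(4),np.degrees(np.arctan2(d[1],d[0])).round(2),nn,len(F))
# top dark-wood boundary, per row/col
p=a['p'].astype(float); V=p.max(2)
E1=[]
for v in range(172,218):   # rows along the left fence: dark -> wood going right
    row=V[v,155:190]; i=int(np.argmin(row)); j=i
    th=(row[i]+np.median(V[v,178:182]))/2
    while j<34 and row[j]<th: j+=1
    E1.append((155+j-1+(th-row[j-1])/(row[j]-row[j-1]),v))
E2=[]
for u in range(172,208):
    col=V[148:175,u]; i=int(np.argmin(col)); j=i
    th=(col[i]+np.median(V[164:167,u]))/2
    while j<26 and col[j]<th: j+=1
    E2.append((u,148+j-1+(th-col[j-1])/(col[j]-col[j-1])))
for E in(E1,E2):
    Q=np.array([onz("top",u,v,0)[:2] for u,v in E]); c,d,nn=fitline(Q); print("edge0",c.round(4),d.round(4),np.degrees(np.arctan2(d[1],d[0])).round(2),nn,len(Q))
E
```

```text
top 288
[0.6156 0.2139] [-0.1807  0.9835] 100.41 75 102
[0.4956 0.2881] [-0.9842 -0.177 ] -169.8 110 145
scene 360
[0.6219 0.2091] [ 0.18   -0.9837] -79.63 72 100
[0.5092 0.2883] [0.9838 0.1795] 10.34 102 221
edge0 [0.5046 0.2891] [-0.9841 -0.1773] -169.78 46 46
edge0 [0.6143 0.2188] [ 0.1642 -0.9864] -80.55 29 36
```

```bash
cat >> m.py <<'E'
def tray(n,p,box,zr=0.068,zside=0.068):
    hsv=cv2.cvtColor(p,cv2.COLOR_BGR2HSV); s=hsv[...,1].astype(float)
    u0,v0,u1,v1=box
    up=cv2.resize(s[v0:v1,u0:u1],None,fx=6,fy=6,interpolation=cv2.INTER_CUBIC)
    m=(up<85).astype(np.uint8)
    cs,_=cv2.findContours(m,cv2.RETR_EXTERNAL,cv2.CHAIN_APPROX_NONE)
    return m,[ (c[:,0,:]+0.5)/6-0.5+np.array([u0,v0]) for c in cs if cv2.contourArea(c)>2000]
E
python3 - <<'E'
from m import *
a=np.load("top0.npz"); p=a['p']
hsv=cv2.cvtColor(p,cv2.COLOR_BGR2HSV)
print(hsv[193,176:236,1]); print(hsv[150:228,203,1])
m,cs=tray("top",p,(176,160,236,228))
for c in cs:
    Q=np.array([onz("top",u,v,0.068)[:2] for u,v in c]).astype(np.float32)
    r=cv2.minAreaRect(Q); print(len(c),r); print(cv2.boxPoints(r).round(4))
d=a['d'];C=cloud("top",d)
k=(C[...,2]>0.055)&(C[...,2]<0.11)&(C[...,0]>0.38)&(C[...,0]<.6)&(C[...,1]>.08)&(C[...,1]<.26)
P=C[k];print(len(P),np.histogram(P[:,2],np.arange(.055,.112,.004)))
print(cv2.minAreaRect(P[P[:,2]<.073][:,:2].astype(np.float32)))
L=P[P[:,2]>.08];print(L.round(3))
b=np.load("scene0.npz");C=cloud("scene",b['d'])
k=(C[...,2]>0.06)&(C[...,2]<0.11)&(C[...,0]>0.38)&(C[...,0]<.6)&(C[...,1]>.08)&(C[...,1]<.26)
P=C[k];print(cv2.minAreaRect(P[P[:,2]<.073][:,:2].astype(np.float32)))
L=P[P[:,2]>.085];print(L.mean(0),len(L),cv2.minAreaRect(L[:,:2].astype(np.float32)))
E
```

```text
[155 155 155 153 155 155 154 137  65  21  14  13  12  13  14   8   7   7
   7   6   6   6   6   6   6   5   6   6   6   6   6   6   6   5   6   6
   6   5   6   5   6   5   6   7  14  13  13  18  39  91 147 155 155 153
 153 155 155 154 154 155]
[ 20  10  10   8   8  10   8  10  14   6  76 130 147 154 156 150 116  77
  49  23  16  14  15   8   7   7   7   6   6   6   7   7   7   6   7   6
   6   6   6   6   6   6   5   6   6   6   6   6   5   5   5   6   6   6
   5   6   5   5   5   5   5   5   5   6   8  14  13  16  30  79 138 155
 156 156 154 153 155 157]
1061 ((0.5055705904960632, 0.16641387343406677), (0.16928304731845856, 0.13057978451251984), 8.851442337036133)
[[0.4119 0.2179]
 [0.432  0.0889]
 [0.5993 0.1149]
 [0.5792 0.244 ]]
371 ((0.6033592820167542, 0.21633493900299072), (0.01520551461726427, 0.09157624840736389), 1.2009574174880981)
[[0.5948 0.262 ]
 [0.5967 0.1704]
 [0.6119 0.1707]
 [0.61   0.2623]]
401 (array([82, 85, 92, 88, 12,  6,  0,  2,  5, 16,  9,  4,  0,  0]), array([0.055, 0.059, 0.063, 0.067, 0.071, 0.075, 0.079, 0.083, 0.087,
       0.091, 0.095, 0.099, 0.103, 
[... 428 characters left out ...]
 0.093]
 [0.464 0.105 0.092]
 [0.464 0.102 0.095]
 [0.461 0.108 0.094]
 [0.461 0.104 0.099]
 [0.461 0.102 0.094]
 [0.457 0.107 0.101]
 [0.458 0.105 0.09 ]
 [0.458 0.102 0.095]
 [0.459 0.1   0.083]
 [0.454 0.107 0.1  ]
 [0.455 0.104 0.097]
 [0.455 0.102 0.093]
 [0.456 0.1   0.083]
 [0.451 0.107 0.1  ]
 [0.452 0.105 0.091]
 [0.452 0.102 0.093]
 [0.452 0.099 0.091]
 [0.448 0.107 0.097]
 [0.448 0.104 0.095]
 [0.449 0.102 0.093]
 [0.448 0.098 0.096]]
((0.5080697536468506, 0.16406333446502686), (0.16188617050647736, 0.1288600116968155), 8.929154396057129)
[0.46400512 0.10035867 0.09257974] 33 ((0.46302330493927, 0.10155526548624039), (0.013422033749520779, 0.028370507061481476), 84.99407196044922)
```

```bash
cat >> h.py <<'E'
YF=np.radians(10.2); CORN=np.array([.600,.306])
ex=np.array([np.cos(YF),np.sin(YF)]); ey=np.array([-ex[1],ex[0]])
def f2w(x,y): return CORN+x*ex+y*ey       # fence frame (m) -> world
def w2f(p): d=np.asarray(p)[:2]-CORN; return np.array([d@ex,d@ey])
def go(xy,z,yawdeg=None,s=None):
    s=s or read_state(); M=R.from_rotvec(s['orientation']).as_matrix()
    d=M.T@(np.r_[xy,z]-s['tool_pos'])*100
    y0=np.degrees(np.arctan2(M[1,0],M[0,0]))
    t=0 if yawdeg is None else -(((yawdeg-y0+180)%360)-180)*np.pi/180
    print("shift cm",d.round(2),"turn",round(t,3),"yaw0",y0.round(2),"tilt",np.degrees(np.arccos(-M[2,2])).round(2),"pos",s['tool_pos'].round(4),"fence",w2f(s['tool_pos']).round(4),"F",s['force'].round(2),"open",round(s['opening'],4),"t",s['t'])
    return d,t
E
python3 - <<'E'
from h import *
print(read_state()['q'].round(2))
go((.42,-.25),.2,-79.8)
print(w2f((.508,.168)), f2w(-.2275,-.12))
E
```

```text
[-1.24  0.13  1.49 -0.    1.52 -0.09]
shift cm [-20.17 -28.4    2.91] turn 0.236 yaw0 -66.29 tilt 0.09 pos [ 0.2411 -0.5489  0.2287] fence [-0.5046 -0.7778] F [-0.73 -0.06 -0.36] open 0.0935 t 0.1
[-0.11498369 -0.1195272 ] [0.39734567 0.14760975]
```

>>> {"api": "play_rows", "payload": {
  "increments": [
    [[-4, -5.6, 0.6, 0.05], [-8, -11.3, 1.2, 0.1], [-12, -17, 1.8, 0.15], [-16, -22.7, 2.4, 0.2], [-20.2, -28.4, 2.9, 0.236]]
  ],
  "jaw": 5
}}

```text
t: 0.6
tool_pos: [0.3695, -0.3337, 0.2072]
orientation: [-2.407, 2.018, 0.003]
force: [0.3, -0.8, 0.2]
opening: 0.0576
```

```bash
python3 - <<'E'
from h import *
print(read_state()['q'].round(2))
go(f2w(-.2275,-.12),.1,-79.8)
E
```

```text
[-0.84 -0.14  1.79  0.    1.48  0.56]
shift cm [-46.88 -11.14  10.82] turn -0.003 yaw0 -79.95 tilt 0.13 pos [ 0.3695 -0.3337  0.2072] fence [-0.3401 -0.5888] F [ 0.33 -0.78  0.22] open 0.0576 t 0.6
```

>>> {"api": "play_rows", "payload": {
  "increments": [
    [[-5, -1.2, 1, 0], [-10, -2.4, 2, 0], [-15, -3.5, 3, 0], [-20, -4.7, 4, 0], [-25, -5.9, 5, 0]]
  ]
}}

```text
t: 1.1
tool_pos: [0.3826, -0.0887, 0.1597]
orientation: [-2.406, 2.018, 0.003]
force: [1.2, -0.3, 0.2]
opening: 0.05
```

```bash
python3 - <<'E'
from h import *
go(f2w(-.2275,-.12),.1,-79.8)
E
```

```text
shift cm [-23.    -5.56   6.02] turn -0.003 yaw0 -79.98 tilt 0.13 pos [ 0.3826 -0.0887  0.1597] fence [-0.2839 -0.35  ] F [ 1.16 -0.35  0.19] open 0.05 t 1.1
```

>>> {"api": "play_rows", "payload": {
  "increments": [
    [[-4.6, -1.1, 1.2, 0], [-9.2, -2.2, 2.4, 0], [-13.8, -3.3, 3.6, 0], [-18.4, -4.5, 4.8, 0], [-23, -5.6, 6, 0]]
  ]
}}

```text
t: 1.6
tool_pos: [0.3973, 0.1497, 0.0998]
orientation: [-2.406, 2.018, 0.002]
force: [1.0, -0.6, 0.2]
opening: 0.0502
```

```bash
python3 - <<'E'
from h import *
go(f2w(-.2275,-.12),.036,-79.8)
print(read_state()['q'].round(2))
E
```

```text
shift cm [0.22 0.04 6.38] turn -0.003 yaw0 -79.97 tilt 0.13 pos [0.3973 0.1497 0.0998] fence [-0.2271 -0.1179] F [ 0.97 -0.64  0.21] open 0.0502 t 1.6
[ 0.24 -0.26  2.1   0.    1.3   1.63]
```

>>> {"api": "play_rows", "payload": {
  "increments": [
    [[0.2, 0, 3.2, 0], [0.2, 0, 6.4, 0], [0.2, -0.8, 6.4, 0], [0.2, -1.6, 6.4, 0], [0.2, -2.2, 6.4, 0]]
  ]
}}

```text
t: 2.1
tool_pos: [0.4213, 0.1516, 0.0375]
orientation: [-2.404, 2.018, 0.001]
force: [-2.4, -1.7, -2.4]
opening: 0.05
```

>>> {"api": "play_rows", "payload": {
  "increments": [
    [[0, -0.4, 0, 0], [0, -0.8, 0, 0], [0, -1.2, 0, 0], [0, -1.6, 0, 0], [0, -2.0, 0, 0]]
  ]
}}

```text
t: 2.6
tool_pos: [0.4409, 0.1549, 0.0385]
orientation: [-2.404, 2.019, 0.002]
force: [-9.5, -1.5, 6.8]
opening: 0.05
```

```bash
python3 - <<'E'
from h import *
go(f2w(-.1675,-.12),.036,-79.8)
p,d=read_camera("top"); cv2.imwrite("pics/t2f.png",p); np.savez("t2.npz",p=p,d=d)
crop("top",p,(140,140,260,235),6,"pics/t2.png")
E
```

```text
shift cm [-0.06 -1.58  0.25] turn -0.004 yaw0 -80.06 tilt 0.14 pos [0.4409 0.1549 0.0385] fence [-0.1833 -0.1205] F [-9.5  -1.55  6.82] open 0.05 t 2.6
```

View pics/t2.png

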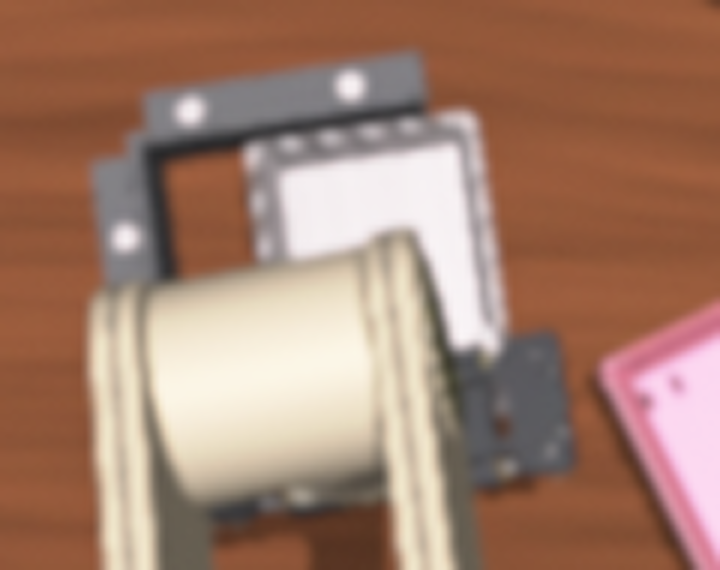

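The fingers bear on the stack's -x side, and it is moving squarely towards the x face (rim top edge at crop row ~125, fence at ~110). I carry on slowly.

>>> {"api": "play_rows", "payload": {
  "increments": [
    [[0, -0.25, 0, 0], [0, -0.5, 0, 0], [0, -0.75, 0, 0], [0, -1.0, 0, 0], [0, -1.2, 0, 0]]
  ]
}}

```text
t: 3.15
tool_pos: [0.453, 0.1569, 0.039]
orientation: [-2.404, 2.02, 0.003]
force: [-18.1, -4.6, 13.8]
opening: 0.0501
```

>>> {"api": "play_rows", "payload": {
  "increments": [
    [[0, -0.15, 0, 0], [0, -0.3, 0, 0], [0, -0.4, 0, 0]]
  ]
}}

```text
t: 3.45
tool_pos: [0.453, 0.1569, 0.039]
orientation: [2.401, -2.017, -0.012]
force: [-31.0, -6.3, 25.4]
opening: 0.0499
```

```bash
python3 - <<'E'
from h import *
go(f2w(-.1675,-.12),.036,-79.8)
p,d=read_camera("top"); np.savez("t3.npz",p=p,d=d)
crop("top",p,(140,140,260,235),6,"pics/t3.png")
p,d=read_camera("scene"); np.savez("s3.npz",p=p,d=d)
crop("scene",p,(270,120,390,215),6,"pics/s3.png")
E
```

```text
shift cm [-0.08 -0.36  0.3 ] turn -0.005 yaw0 -80.07 tilt 0.55 pos [0.453  0.1569 0.039 ] fence [-0.1711 -0.1207] F [-31.    -6.33  25.37] open 0.0499 t 3.45
```

View pics/t3.png

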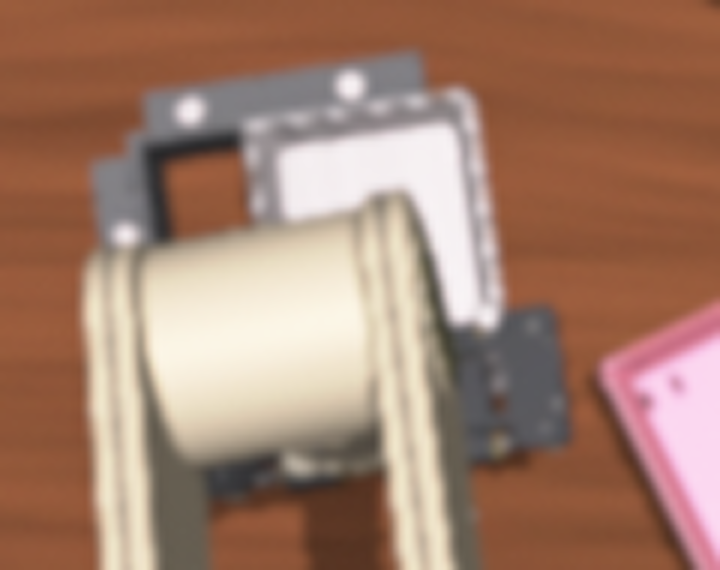

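View pics/s3.png

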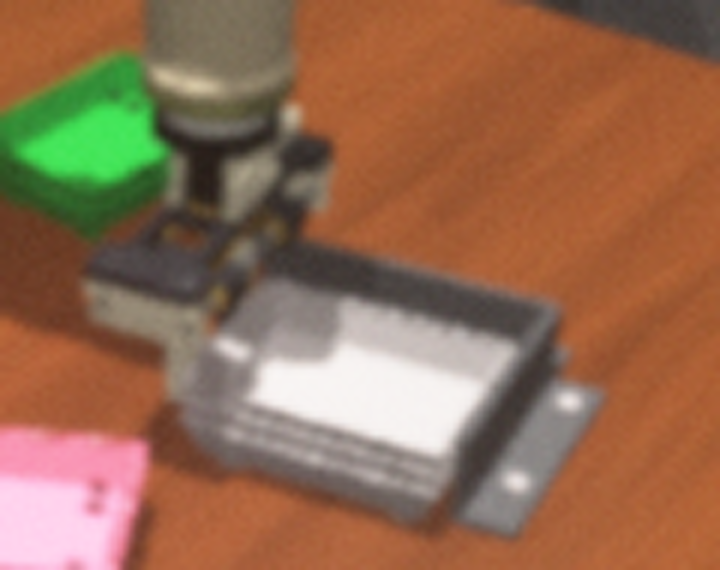

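The x face is reached: the stack's rim lies against it (force 31 N, no more travel). Next I back off and go round to the -y side.

>>> {"api": "play_rows", "payload": {
  "increments": [
    [[0, 1.0, 0, 0], [0, 2.5, 0, 0], [0, 2.5, -4, 0], [0, 2.5, -8, 0], [0, 2.5, -10, 0]]
  ],
  "jaw": 4
}}

```text
t: 4.05
tool_pos: [0.4321, 0.153, 0.1441]
orientation: [-2.405, 2.021, 0.004]
force: [0.3, 0.5, 0.5]
opening: 0.0404
```

```bash
python3 - <<'E'
from h import *
go(f2w(-.072,-.215),.138,10.2)
E
```

```text
shift cm [  9.36 -12.08   0.57] turn -1.576 yaw0 -80.08 tilt 0.16 pos [0.4321 0.153  0.1441] fence [-0.1923 -0.1209] F [0.25 0.5  0.51] open 0.0404 t 4.05
```

>>> {"api": "play_rows", "payload": {
  "increments": [
    [[1.8, -2.4, 0, -0.14], [3.6, -4.8, 0, -0.28], [5.4, -7.2, 0, -0.42], [7.2, -9.6, 0, -0.56], [9.4, -12.1, 0, -0.7]]
  ]
}}

```text
t: 4.55
tool_pos: [0.5698, 0.0807, 0.1449]
orientation: [-2.953, 1.064, -0.001]
force: [0.0, 0.3, 0.6]
opening: 0.0403
```

```bash
python3 - <<'E'
from h import *
go(f2w(-.072,-.215),.138,10.2)
E
```

```text
shift cm [-0.25  0.09  0.69] turn -0.87 yaw0 -39.64 tilt 0.17 pos [0.5698 0.0807 0.1449] fence [-0.0697 -0.2163] F [0.04 0.26 0.62] open 0.0403 t 4.55
```

>>> {"api": "play_rows", "payload": {
  "increments": [
    [[-0.2, 0.1, 0, -0.15], [-0.2, 0.1, 0, -0.3], [-0.2, 0.1, 0, -0.45], [-0.2, 0.1, 0, -0.6], [-0.2, 0.1, 0, -0.75]]
  ]
}}

```text
t: 5.05
tool_pos: [0.5688, 0.0811, 0.146]
orientation: [-3.138, -0.091, -0.007]
force: [-0.1, -0.3, -0.2]
opening: 0.0398
```

```bash
python3 - <<'E'
from h import *
go(f2w(-.072,-.215),.038,10.2)
print(read_state()['q'].round(2))
E
```

```text
shift cm [-0.21 -0.04 10.8 ] turn -0.12 yaw0 3.32 tilt 0.31 pos [0.5688 0.0811 0.146 ] fence [-0.0705 -0.2159] F [-0.09 -0.3  -0.2 ] open 0.0398 t 5.05
[ 0.05  0.11  1.66  0.    1.36 -0.01]
```

>>> {"api": "play_rows", "payload": {
  "increments": [
    [[-0.1, 0, 0, -0.12], [-0.1, 0, 3.5, -0.12], [-0.1, 0, 7.5, -0.12], [-0.1, 0, 10.8, -0.12], [-0.1, 0, 10.8, -0.12]]
  ]
}}

```text
t: 5.55
tool_pos: [0.5651, 0.0809, 0.0335]
orientation: [-3.127, -0.279, 0.003]
force: [-1.8, -0.0, -0.5]
opening: 0.0399
```

```bash
python3 - <<'E'
from h import *
go(f2w(-.072,-.193),.038,10.2)
p,d=read_camera("top"); np.savez("t4.npz",p=p,d=d)
crop("top",p,(140,140,260,235),6,"pics/t4.png")
E
```

```text
shift cm [ 0.22 -2.24 -0.44] turn -0.0 yaw0 10.18 tilt 0.19 pos [0.5651 0.0809 0.0335] fence [-0.0743 -0.2154] F [-1.76 -0.01 -0.52] open 0.0399 t 5.55
```

View pics/t4.png

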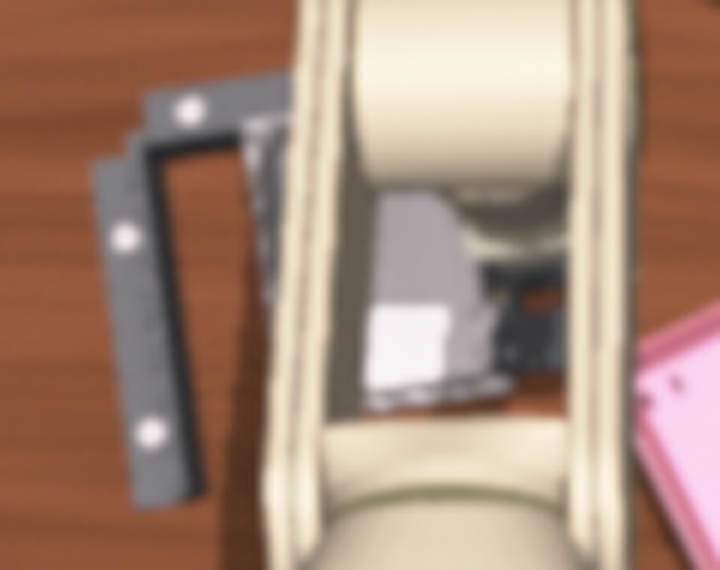

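>>> {"api": "play_rows", "payload": {
  "increments": [
    [[0.2, -0.6, -0.4, 0], [0.2, -1.2, -0.4, 0], [0.2, -1.8, -0.4, 0], [0.2, -2.2, -0.4, 0], [0.2, -2.6, -0.4, 0]]
  ]
}}

```text
t: 6.1
tool_pos: [0.5646, 0.1076, 0.0413]
orientation: [-3.127, -0.279, -0.004]
force: [0.1, 0.1, 0.6]
opening: 0.0399
```

>>> {"api": "play_rows", "payload": {
  "increments": [
    [[0, -0.4, 0, 0], [0, -0.8, 0, 0], [0, -1.2, 0, 0], [0, -1.6, 0, 0], [0, -2.0, 0, 0]]
  ]
}}

```text
t: 6.6
tool_pos: [0.5612, 0.1269, 0.0413]
orientation: [-3.128, -0.279, -0.004]
force: [0.2, -4.8, -1.1]
opening: 0.0402
```

>>> {"api": "play_rows", "payload": {
  "increments": [
    [[0, -0.4, 0, 0], [0, -0.8, 0, 0], [0, -1.2, 0, 0], [0, -1.6, 0, 0], [0, -2.0, 0, 0]]
  ]
}}

```text
t: 7.1
tool_pos: [0.5577, 0.1461, 0.0413]
orientation: [-3.129, -0.279, -0.004]
force: [1.3, -4.6, -0.2]
opening: 0.0396
```

```bash
python3 - <<'E'
from h import *
go(f2w(-.072,-.131),.038,10.2)
p,d=read_camera("top"); np.savez("t5.npz",p=p,d=d)
crop("top",p,(140,140,260,235),6,"pics/t5.png")
E
```

```text
shift cm [-0.21 -1.89  0.33] turn -0.0 yaw0 10.19 tilt 0.14 pos [0.5577 0.1461 0.0413] fence [-0.07   -0.1499] F [ 1.32 -4.56 -0.16] open 0.0396 t 7.1
```

View pics/t5.png

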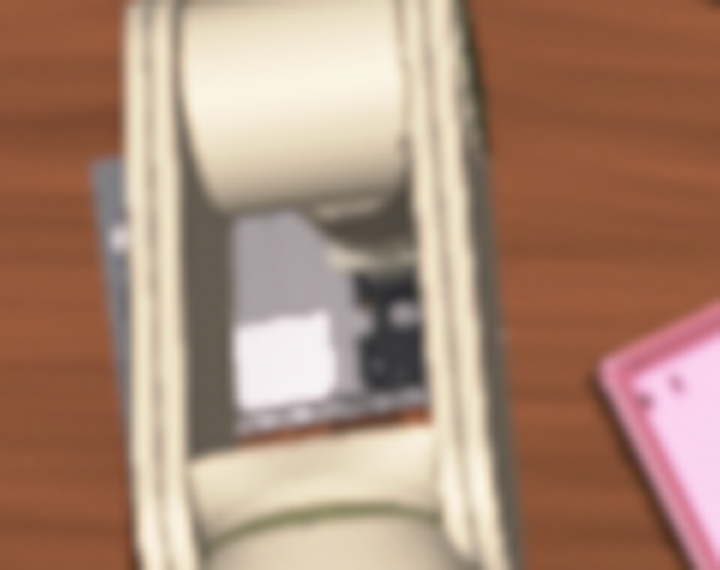

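>>> {"api": "play_rows", "payload": {
  "increments": [
    [[0, -0.3, 0, 0], [0, -0.6, 0, 0], [0, -0.9, 0, 0], [0, -1.1, 0, 0], [0, -1.3, 0, 0]]
  ]
}}

```text
t: 7.65
tool_pos: [0.5553, 0.1591, 0.0413]
orientation: [-3.129, -0.279, -0.004]
force: [1.5, -5.8, 0.4]
opening: 0.0397
```

>>> {"api": "play_rows", "payload": {
  "increments": [
    [[0, -0.15, 0, 0], [0, -0.3, 0, 0], [0, -0.45, 0, 0]]
  ]
}}

```text
t: 7.95
tool_pos: [0.5546, 0.1631, 0.0413]
orientation: [3.129, 0.279, 0.004]
force: [2.4, -5.4, 0.4]
opening: 0.0398
```

>>> {"api": "play_rows", "payload": {
  "increments": [
    [[0, -0.15, 0, 0], [0, -0.3, 0, 0], [0, -0.4, 0, 0]]
  ]
}}

```text
t: 8.25
tool_pos: [0.5541, 0.1663, 0.0413]
orientation: [3.127, 0.278, 0.004]
force: [1.2, -10.0, 1.7]
opening: 0.0401
```

```bash
python3 - <<'E'
from h import *
go(f2w(-.072,-.131),.038,10.2)
E
```

```text
shift cm [-0.21  0.17  0.33] turn -0.001 yaw0 10.17 tilt 0.18 pos [0.5541 0.1663 0.0413] fence [-0.0699 -0.1293] F [ 1.17 -9.99  1.68] open 0.0401 t 8.25
```

>>> {"api": "play_rows", "payload": {
  "increments": [
    [[0, -0.1, 0, 0], [0, -0.2, 0, 0], [0, -0.25, 0, 0]]
  ]
}}

```text
t: 8.55
tool_pos: [0.5541, 0.1664, 0.0414]
orientation: [3.124, 0.277, 0.004]
force: [2.6, -15.9, 1.0]
opening: 0.04
```

>>> {"api": "play_rows", "payload": {
  "increments": [
    [[0, 1.0, 0, 0], [0, 2.0, 0, 0], [0, 2.0, -4.5, 0], [0, 2.0, -9, 0], [0, 2.0, -10, 0]]
  ],
  "jaw": 5
}}

```text
t: 9.05
tool_pos: [0.5606, 0.1477, 0.1478]
orientation: [3.125, 0.277, 0.018]
force: [0.4, 0.2, -0.1]
opening: 0.0498
```

```bash
python3 - <<'E'
from h import *
go(f2w(-.2,-.064),.14,-79.8)
E
```

```text
shift cm [-13.33  -8.47   0.59] turn 1.57 yaw0 10.13 tilt 0.69 pos [0.5606 0.1477 0.1478] fence [-0.0668 -0.1488] F [ 0.42  0.22 -0.1 ] open 0.0498 t 9.05
```

>>> {"api": "play_rows", "payload": {
  "increments": [
    [[-2.8, -1.7, -0.5, 0.14], [-5.6, -3.4, -0.5, 0.28], [-8.4, -5.1, -0.5, 0.42], [-11.2, -6.8, -0.5, 0.56], [-14.3, -8.5, -0.5, 0.7]]
  ]
}}

```text
t: 9.55
tool_pos: [0.4036, 0.2066, 0.1505]
orientation: [-3.031, 0.821, -0.018]
force: [-0.1, 1.0, 0.7]
opening: 0.05
```

```bash
python3 - <<'E'
from h import *
go(f2w(-.205,-.064),.14,-79.8)
E
```

```text
shift cm [ 0.49 -0.31  1.06] turn 0.864 yaw0 -30.32 tilt 0.66 pos [0.4036 0.2066 0.1505] fence [-0.2109 -0.0631] F [-0.08  0.98  0.74] open 0.05 t 9.55
```

>>> {"api": "play_rows", "payload": {
  "increments": [
    [[0.2, 0, 0, 0.15], [0.2, 0, 0, 0.3], [0.2, 0, 0, 0.45], [0.2, 0, 0, 0.6], [0.2, 0, 0, 0.75]]
  ]
}}

```text
t: 10.05
tool_pos: [0.4051, 0.2056, 0.1502]
orientation: [-2.516, 1.872, -0.015]
force: [0.7, 0.7, 0.1]
opening: 0.05
```

```bash
python3 - <<'E'
from h import *
go(f2w(-.205,-.064),.039,-79.8)
p,d=read_camera("top"); np.savez("t6.npz",p=p,d=d)
crop("top",p,(140,140,260,235),6,"pics/t6.png")
p,d=read_camera("scene"); np.savez("s6.npz",p=p,d=d)
crop("scene",p,(290,130,390,205),8,"pics/s6.png")
E
```

```text
shift cm [-0.03 -0.35 11.12] turn 0.114 yaw0 -73.29 tilt 0.63 pos [0.4051 0.2056 0.1502] fence [-0.2096 -0.0643] F [0.73 0.71 0.09] open 0.05 t 10.05
```

View pics/t6.png

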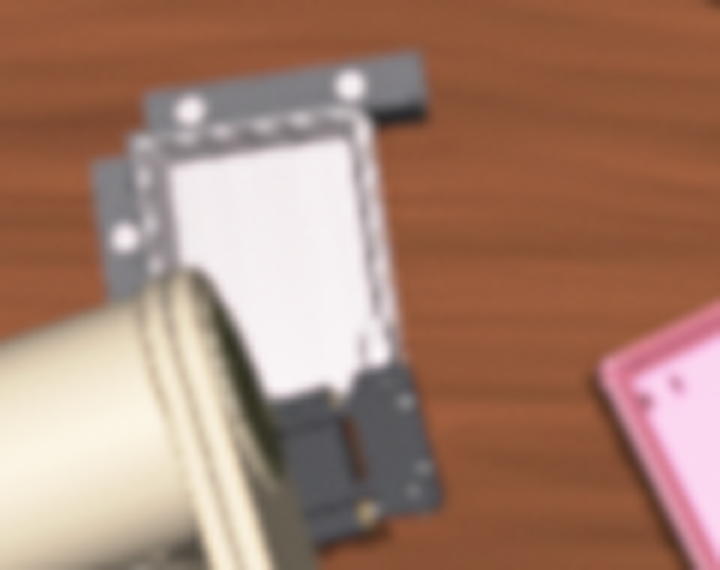

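View pics/s6.png

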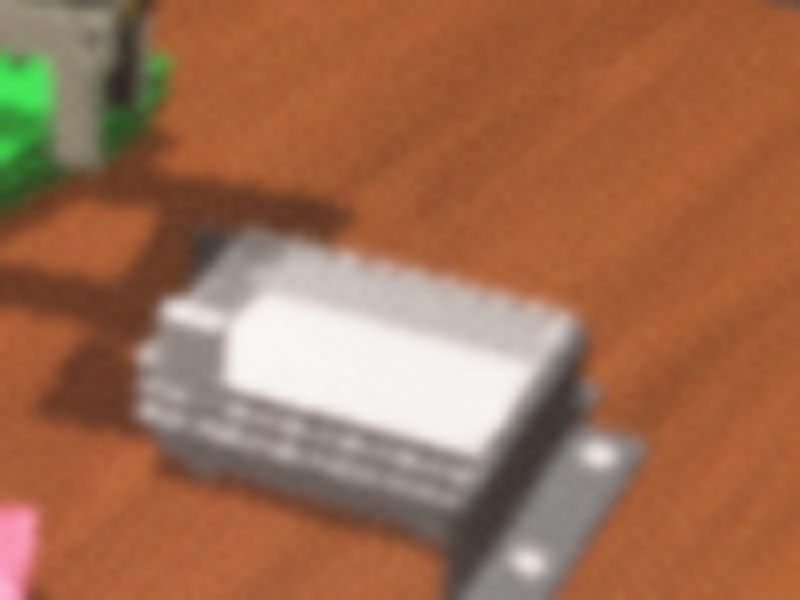

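Flush on both faces as seen: the rim covers both fence tops, and in the scene view the rims run parallel to the far face. I give one last light press in x, then grasp the lug from this same orientation.

>>> {"api": "play_rows", "payload": {
  "increments": [
    [[0, -0.1, 0, 0.114], [0, -0.1, 4, 0.114], [0, -0.1, 8, 0.114], [0, -0.1, 11.1, 0.114], [0, -0.3, 11.1, 0.114]]
  ]
}}

```text
t: 10.65
tool_pos: [0.4051, 0.2047, 0.0345]
orientation: [2.416, -2.005, 0.007]
force: [-1.2, -0.2, 0.4]
opening: 0.0501
```

```bash
python3 - <<'E'
from h import *
go(f2w(-.171,-.064),.04,-79.8)
E
```

```text
shift cm [-0.09 -3.88 -0.54] turn 0.007 yaw0 -79.38 tilt 0.3 pos [0.4051 0.2047 0.0345] fence [-0.2098 -0.0652] F [-1.16 -0.16  0.39] open 0.0501 t 10.65
```

>>> {"api": "play_rows", "payload": {
  "increments": [
    [[0, -0.8, -0.5, 0.007], [0, -1.6, -0.5, 0.007], [0, -2.4, -0.5, 0.007], [0, -3.0, -0.5, 0.007], [0, -3.5, -0.5, 0.007]]
  ]
}}

```text
t: 11.15
tool_pos: [0.4409, 0.2115, 0.0405]
orientation: [2.41, -2.014, 0.009]
force: [-0.8, -0.6, -0.8]
opening: 0.0496
```

>>> {"api": "play_rows", "payload": {
  "increments": [
    [[0, -0.2, 0, 0], [0, -0.35, 0, 0], [0, -0.5, 0, 0]]
  ]
}}

```text
t: 11.45
tool_pos: [0.4433, 0.2119, 0.0401]
orientation: [2.407, -2.011, 0.003]
force: [-18.0, -3.1, 13.3]
opening: 0.0502
```

>>> {"api": "play_rows", "payload": {
  "increments": [
    [[0, 1.2, 0, 0], [0, 2.5, 0, 0], [0, 2.5, -4.5, 0], [0, 2.5, -9, 0], [0, 2.5, -11.5, 0]]
  ],
  "jaw": 4.5
}}

```text
t: 11.95
tool_pos: [0.4202, 0.2087, 0.159]
orientation: [2.41, -2.013, 0.007]
force: [0.6, -0.2, 0.8]
opening: 0.0452
```

```bash
python3 - <<'E'
from m import *
g=f2w(-.135,-.116); print("lug nominal",g)
go(g,.15,-79.8)
p,d=read_camera("top"); np.savez("t7.npz",p=p,d=d)
p2,d2=read_camera("scene"); np.savez("s7.npz",p=p2,d=d2)
print("proj lug top",proj("top",np.r_[g,.096]),proj("scene",np.r_[g,.096]))
for n,pp,D in(("top",p,d),("scene",p2,d2)):
    C=cloud(n,D); 
    F=np.stack([(C[...,0]-CORN[0])*ex[0]+(C[...,1]-CORN[1])*ex[1],(C[...,0]-CORN[0])*ey[0]+(C[...,1]-CORN[1])*ey[1]],-1)
    m=(F[...,0]>-.17)&(F[...,0]<.02)&(F[...,1]<.02)&(F[...,1]>-.14)
    k=m&(C[...,2]>.085)&(C[...,2]<.105)&(F[...,0]<-.1)&(F[...,1]<-.09)
    print(n,"lug",k.sum(),F[k].mean(0).round(4),F[k].min(0).round(4),F[k].max(0).round(4))
    k=m&(C[...,2]>.063)&(C[...,2]<.073)
    print("rim",k.sum(),F[k].min(0).round(4),F[k].max(0).round(4),np.percentile(F[k],[3,97],axis=0).round(4))
crop("top",p,(140,140,260,235),6,"pics/t7.png");crop("scene",p2,(290,130,390,205),8,"pics/s7.png")
E
```

```text
lug nominal [0.48767542 0.16792687]
shift cm [ 5.21 -5.91  0.93] turn 0.001 yaw0 -79.75 tilt 0.26 pos [0.4202 0.2087 0.159 ] fence [-0.1942 -0.0639] F [ 0.57 -0.16  0.79] open 0.0452 t 11.95
proj lug top [202.07508949 197.0374197 ] [314.85962648 168.70604501]
top lug 15 [-0.1267 -0.1158] [-0.1322 -0.1207] [-0.1217 -0.1104]
rim 126 [-0.1607 -0.1232] [0.0038 0.0046] [[-0.1128 -0.1195]
 [ 0.0029  0.0038]]
scene lug 34 [-0.136  -0.1213] [-0.1519 -0.1275] [-0.1224 -0.112 ]
rim 171 [-0.1622 -0.1251] [0.006  0.0009] [[-0.16   -0.1246]
 [-0.0017 -0.0017]]
```

View pics/t7.png

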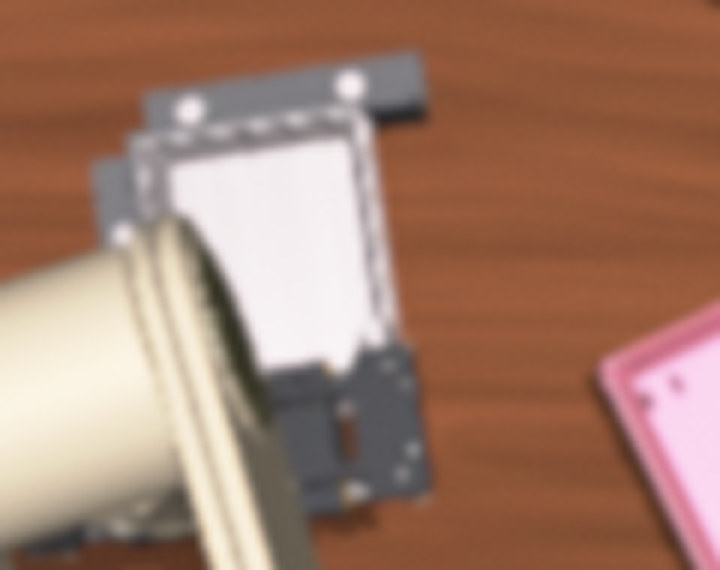

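View pics/s7.png

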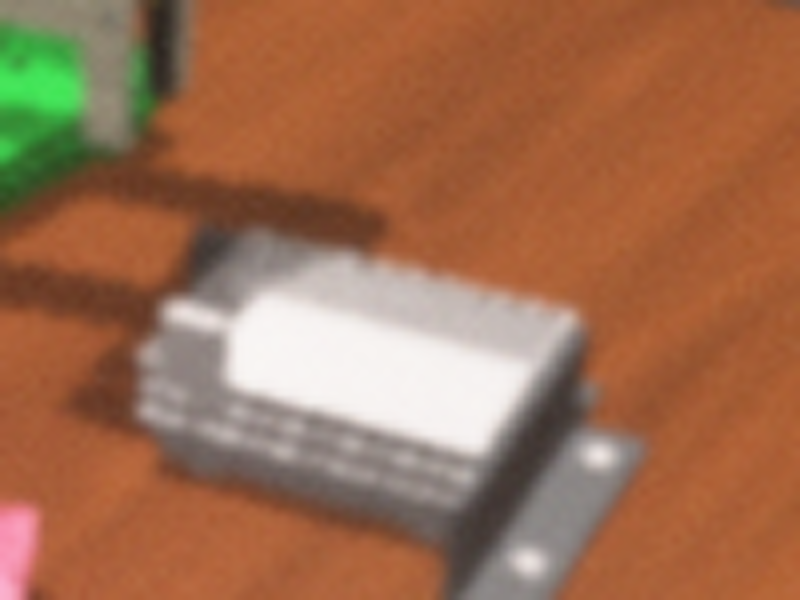

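Lug measured at fence (-0.136,-0.119) from depth against (-0.135,-0.116) nominal, top at 96 mm, which agrees. I move over it.

>>> {"api": "play_rows", "payload": {
  "increments": [
    [[1.3, -1.5, 0, 0], [2.6, -3, 0, 0], [3.9, -4.5, 0, 0], [5.2, -5.9, 0.5, 0], [5.2, -5.9, 0.9, 0]]
  ],
  "jaw": 3.5,
  "squeeze": 3
}}

```text
t: 12.55
tool_pos: [0.4899, 0.1673, 0.1504]
orientation: [-2.409, 2.015, -0.01]
force: [-0.6, -0.1, -0.4]
opening: 0.0352
```

```bash
python3 - <<'E'
from m import *
go(f2w(-.135,-.116),.074,-79.8)
p2,d2=read_camera("scene")
crop("scene",p2,(270,110,390,200),6,"pics/s8.png")
E
```

```text
shift cm [-0.13  0.25  7.64] turn -0.001 yaw0 -79.84 tilt 0.35 pos [0.4899 0.1673 0.1504] fence [-0.1329 -0.117 ] F [-0.64 -0.11 -0.44] open 0.0352 t 12.55
```

View pics/s8.png

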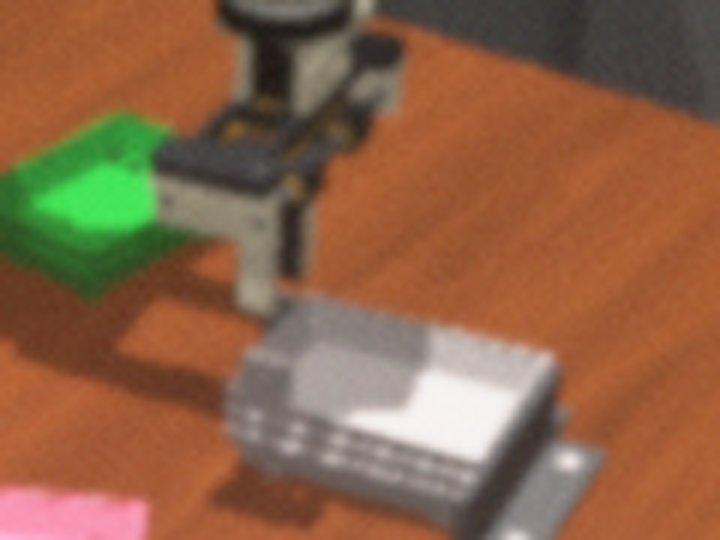

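The open fingers straddle the lug line above the -x, -y corner, so I go down.

>>> {"api": "play_rows", "payload": {
  "increments": [
    [[0, 0.2, 2, 0], [0, 0.2, 4, 0], [0, 0.2, 6, 0], [0, 0.2, 7.4, 0], [0, 0.2, 7.5, 0]]
  ]
}}

```text
t: 13.1
tool_pos: [0.4843, 0.1672, 0.0718]
orientation: [2.407, -2.013, 0.002]
force: [-0.5, -0.1, 0.5]
opening: 0.0351
```

```bash
python3 - <<'E'
from m import *
go(f2w(-.135,-.116),.074,-79.8)
p2,d2=read_camera("scene")
crop("scene",p2,(270,110,390,200),6,"pics/s9.png")
E
```

```text
shift cm [-0.01 -0.35 -0.22] turn -0.0 yaw0 -79.8 tilt 0.25 pos [0.4843 0.1672 0.0718] fence [-0.1385 -0.1161] F [-0.51 -0.05  0.46] open 0.0351 t 13.1
```

View pics/s9.png

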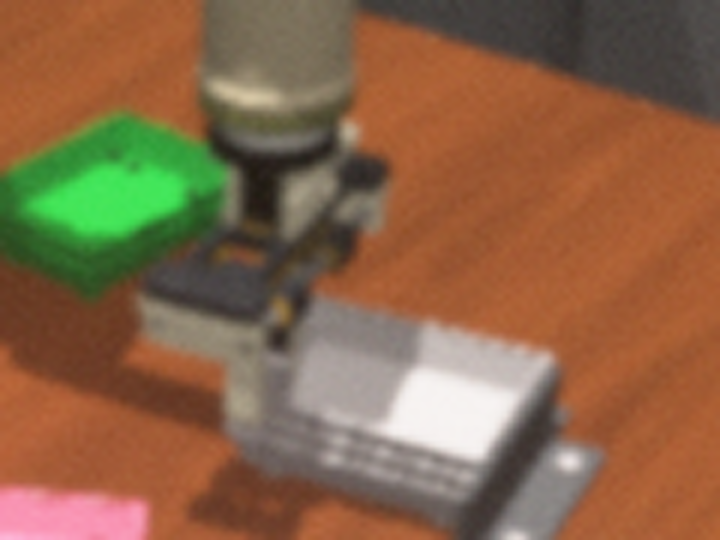

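>>> {"api": "play_rows", "payload": {
  "increments": [
    [[0, -0.2, -0.1, 0], [0, -0.35, -0.2, 0], [0, -0.35, -0.2, 0], [0, -0.35, -0.2, 0], [0, -0.35, -0.2, 0]]
  ],
  "jaw": 1.6,
  "squeeze": 3
}}

```text
t: 13.65
tool_pos: [0.489, 0.168, 0.0755]
orientation: [2.408, -2.014, 0.005]
force: [-0.2, 0.4, -0.9]
opening: 0.016
```

>>> {"api": "play_rows", "payload": {
  "increments": [
    [[0, 0, 0, 0], [0, 0, 0, 0]]
  ],
  "jaw": 1.2
}}

```text
t: 13.85
tool_pos: [0.489, 0.168, 0.0756]
orientation: [2.408, -2.014, 0.005]
force: [-0.2, -0.3, 0.4]
opening: 0.0123
```

>>> {"api": "play_rows", "payload": {
  "increments": [
    [[0, 0, 0, 0], [0, 0, 0, 0], [0, 0, 0, 0]]
  ],
  "jaw": 0.6
}}

```text
t: 14.15
tool_pos: [0.489, 0.168, 0.0756]
orientation: [2.408, -2.014, 0.005]
force: [0.5, 0.8, -0.6]
opening: 0.01
```

```bash
python3 - <<'E'
from m import *
go(f2w(-.135,-.116),.074,-79.8)
s=read_state(); print([ (f@ex, f@ey) for f in [s['force'][:2]]], s['wrist_torque'])
E
```

```text
shift cm [-0.02  0.13  0.16] turn -0.0 yaw0 -79.81 tilt 0.21 pos [0.489  0.168  0.0756] fence [-0.1337 -0.1162] F [ 0.46  0.83 -0.6 ] open 0.01 t 14.15
[(np.float64(0.6021310585688567), np.float64(0.7352770803475319))] [ 0.11448734 -0.00032339  0.09764719]
```

Gripped with the opening at 10.0 mm, the lug's thickness, and no side force. I now tip slowly with a moderate grip so the lug can pivot between the pads, following its arc towards +x.

>>> {"api": "play_rows", "payload": {
  "increments": [
    [[0, 0, 0, 0], [0, 0, 0, 0], [0, -0.03, -0.1, 0], [0, -0.06, -0.2, 0], [0, -0.09, -0.3, 0]]
  ],
  "squeeze": 10
}}

```text
t: 14.65
tool_pos: [0.4895, 0.168, 0.078]
orientation: [2.408, -2.014, 0.004]
force: [1.5, 0.7, -6.1]
opening: 0.0102
```

>>> {"api": "play_rows", "payload": {
  "increments": [
    [[0, -0.02, -0.1, 0], [0, -0.05, -0.2, 0], [0, -0.08, -0.3, 0], [0, -0.1, -0.4, 0], [0, -0.12, -0.5, 0]]
  ]
}}

```text
t: 15.15
tool_pos: [0.491, 0.1683, 0.0835]
orientation: [2.408, -2.014, 0.005]
force: [1.3, 0.1, -3.7]
opening: 0.0099
```

```bash
cat > st.py <<'E'
from m import *
import sys
go(f2w(-.135,-.116),.074,-79.8)
s=read_state();f=s['force']; print("F fence",(f[:2]@ex).round(2),(f[:2]@ey).round(2),f[2].round(2),"T",s['wrist_torque'].round(3))
k=sys.argv[1]
p2,d2=read_camera("scene"); np.savez(f"s{k}.npz",p=p2,d=d2)
crop("scene",p2,(270,110,390,200),6,f"pics/s{k}.png")
C=cloud("scene",d2); Fx=(C[...,:2]-CORN)@ex; Fy=(C[...,:2]-CORN)@ey
# tray floor plane
m=(Fx>-.11)&(Fx<.0)&(Fy>-.11)&(Fy<-.012)&(C[...,2]>.02)&(C[...,2]<.12)&(p2.min(2)>185)
P=np.c_[Fx[m],Fy[m],C[m][:,2]]
if len(P)>30:
    for _ in range(5):
        A=np.c_[P[:,:2],np.ones(len(P))]; c,*_=np.linalg.lstsq(A,P[:,2],rcond=None); r=P[:,2]-A@c; P=P[abs(r)<max(2*np.median(abs(r)),.002)]
    print("floor slope x,y deg",np.degrees(np.arctan(c[:2])).round(2),"z at center",(c@[-.08,-.06,1]).round(4),len(P))
E
python3 st.py 10
```

```text
shift cm [-0.02  0.34  0.95] turn -0.0 yaw0 -79.82 tilt 0.22 pos [0.491  0.1683 0.0835] fence [-0.1316 -0.1162] F [ 1.31  0.15 -3.7 ] open 0.0099 t 15.15
F fence 1.31 -0.09 -3.7 T [-0.052 -0.184 -0.041]
floor slope x,y deg [-2.7  -0.93] z at center 0.0459 128
```

View pics/s10.png

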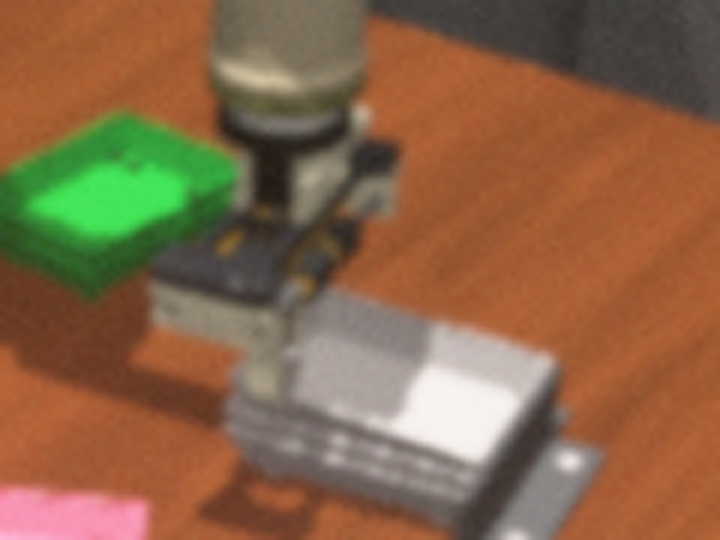

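It tips as wanted: the sticking let go at about 6 N, and the floor slope is now -2.7° in x and -0.9° in y. I continue.

>>> {"api": "play_rows", "payload": {
  "increments": [
    [[0, -0.05, -0.1, 0], [0, -0.1, -0.2, 0], [0, -0.14, -0.3, 0], [0, -0.18, -0.4, 0], [0, -0.22, -0.5, 0]]
  ]
}}

```text
t: 15.7
tool_pos: [0.4934, 0.1688, 0.0888]
orientation: [2.408, -2.014, 0.005]
force: [1.3, -0.7, -3.4]
opening: 0.0098
```

```bash
python3 st.py 11
```

```text
shift cm [-0.02  0.57  1.48] turn -0.0 yaw0 -79.82 tilt 0.22 pos [0.4934 0.1688 0.0888] fence [-0.1293 -0.1162] F [ 1.28 -0.73 -3.44] open 0.0098 t 15.7
F fence 1.13 -0.95 -3.44 T [-0.086 -0.182 -0.091]
floor slope x,y deg [-5.33  0.15] z at center 0.0483 142
```

>>> {"api": "play_rows", "payload": {
  "increments": [
    [[0, -0.05, -0.1, 0], [0, -0.1, -0.2, 0], [0, -0.14, -0.3, 0], [0, -0.18, -0.4, 0], [0, -0.22, -0.5, 0]]
  ]
}}

```text
t: 16.25
tool_pos: [0.4953, 0.169, 0.0938]
orientation: [2.408, -2.014, 0.005]
force: [-1.1, -2.2, -2.4]
opening: 0.0102
```

>>> {"api": "play_rows", "payload": {
  "increments": [
    [[0, -0.05, -0.1, 0], [0, -0.1, -0.2, 0], [0, -0.14, -0.3, 0], [0, -0.18, -0.4, 0], [0, -0.2, -0.45, 0]]
  ]
}}

```text
t: 16.75
tool_pos: [0.4972, 0.1692, 0.0984]
orientation: [2.407, -2.014, 0.005]
force: [-2.4, -2.0, -1.9]
opening: 0.0096
```

```bash
python3 st.py 12
```

```text
shift cm [-0.05  0.96  2.44] turn -0.0 yaw0 -79.82 tilt 0.24 pos [0.4972 0.1692 0.0984] fence [-0.1254 -0.1164] F [-2.43 -1.97 -1.92] open 0.0096 t 16.75
F fence -2.74 -1.51 -1.92 T [-0.563  0.472  0.004]
floor slope x,y deg [-7.68 -0.16] z at center 0.0529 138
```

View pics/s12.png

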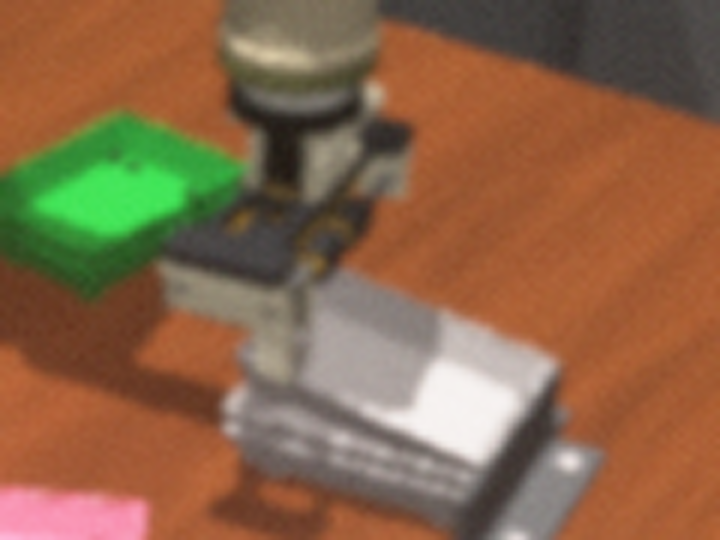

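The top tray is lug side up and the lower two are still down in the corner. There is a small side press in +x now, so the next lift goes straight up with the x eased back.

>>> {"api": "play_rows", "payload": {
  "increments": [
    [[0, 0.05, -0.1, 0], [0, 0.08, -0.2, 0], [0, 0.1, -0.3, 0], [0, 0.1, -0.4, 0], [0, 0.1, -0.5, 0]]
  ]
}}

```text
t: 17.3
tool_pos: [0.4963, 0.1692, 0.1037]
orientation: [2.408, -2.014, 0.005]
force: [-0.2, -0.1, -2.2]
opening: 0.0099
```

```bash
python3 st.py 13
```

```text
shift cm [-0.04  0.87  2.97] turn -0.0 yaw0 -79.81 tilt 0.24 pos [0.4963 0.1692 0.1037] fence [-0.1263 -0.1163] F [-0.17 -0.06 -2.18] open 0.0099 t 17.3
F fence -0.18 -0.03 -2.18 T [-0.117  0.075  0.048]
floor slope x,y deg [-10.24  -1.25] z at center 0.0585 140
```

>>> {"api": "play_rows", "payload": {
  "increments": [
    [[0, 0, -0.1, 0], [0, -0.02, -0.2, 0], [0, -0.04, -0.3, 0], [0, -0.04, -0.35, 0]]
  ]
}}

```text
t: 17.75
tool_pos: [0.4969, 0.1693, 0.1075]
orientation: [2.408, -2.014, 0.005]
force: [-0.2, 0.9, -1.6]
opening: 0.01
```

```bash
python3 st.py 14
```

```text
shift cm [-0.04  0.93  3.35] turn -0.0 yaw0 -79.82 tilt 0.24 pos [0.4969 0.1693 0.1075] fence [-0.1257 -0.1163] F [-0.21  0.9  -1.6 ] open 0.01 t 17.75
F fence -0.05 0.92 -1.6 T [-0.067  0.019  0.009]
floor slope x,y deg [-10.46   0.  ] z at center 0.0623 147
```

View pics/s14.png

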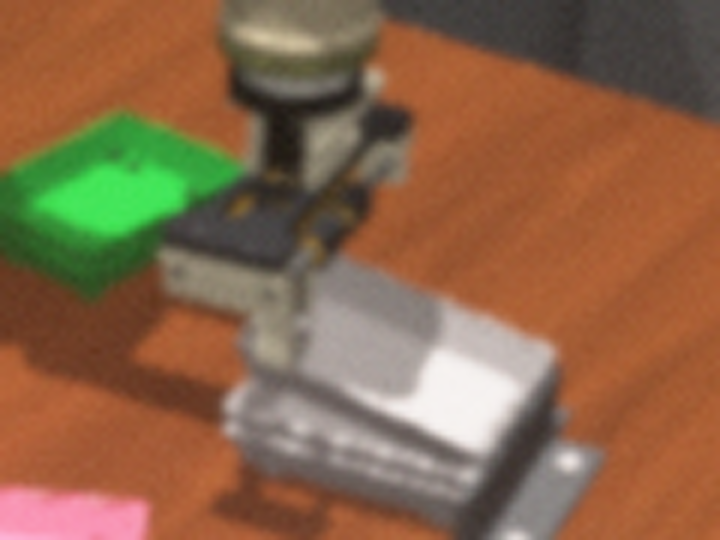

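The tray now hangs free at 10.5°: the centre rose with the lift and no longer tips, so all feet are loose, and the lower two have not moved. The tool can't tilt, so I'll bring the tray level by lowering the lug side again with its far edge resting in the stack, then grip hard and lift straight up.

>>> {"api": "play_rows", "payload": {
  "increments": [
    [[0, 0, 0.15, 0], [0, 0, 0.3, 0], [0, 0.02, 0.5, 0], [0, 0.06, 0.7, 0], [0, 0.1, 0.9, 0]]
  ]
}}

```text
t: 18.3
tool_pos: [0.4959, 0.169, 0.0986]
orientation: [2.408, -2.014, 0.005]
force: [-1.5, -1.0, 1.1]
opening: 0.01
```

```bash
python3 st.py 15
```

```text
shift cm [-0.05  0.83  2.46] turn -0.0 yaw0 -79.82 tilt 0.24 pos [0.4959 0.169  0.0986] fence [-0.1267 -0.1164] F [-1.46 -0.95  1.11] open 0.01 t 18.3
F fence -1.61 -0.68 1.11 T [-0.038  0.201  0.021]
floor slope x,y deg [-6.7   0.12] z at center 0.0537 130
```

>>> {"api": "play_rows", "payload": {
  "increments": [
    [[0, 0.06, 0.2, 0], [0, 0.12, 0.4, 0], [0, 0.16, 0.6, 0], [0, 0.2, 0.75, 0], [0, 0.24, 0.9, 0]]
  ]
}}

```text
t: 18.85
tool_pos: [0.4932, 0.1686, 0.089]
orientation: [2.408, -2.014, 0.005]
force: [-1.2, -0.6, 0.9]
opening: 0.0098
```

```bash
python3 st.py 16
```

```text
shift cm [-0.04  0.56  1.5 ] turn -0.0 yaw0 -79.81 tilt 0.23 pos [0.4932 0.1686 0.089 ] fence [-0.1294 -0.1163] F [-1.23 -0.56  0.91] open 0.0098 t 18.85
F fence -1.31 -0.34 0.91 T [0.013 0.174 0.089]
floor slope x,y deg [-2.38 -1.37] z at center 0.0494 119
```

>>> {"api": "play_rows", "payload": {
  "increments": [
    [[0, 0.05, 0.15, 0], [0, 0.08, 0.3, 0], [0, 0.08, 0.3, 0]]
  ]
}}

```text
t: 19.2
tool_pos: [0.4921, 0.1685, 0.0855]
orientation: [2.408, -2.013, 0.004]
force: [-1.5, -0.2, -0.4]
opening: 0.0102
```

>>> {"api": "play_rows", "payload": {
  "increments": [
    [[0, 0, 0, 0], [0, 0, 0, 0], [0, 0, 0, 0], [0, 0, 0, 0]]
  ],
  "squeeze": 50
}}

```text
t: 19.6
tool_pos: [0.4923, 0.1685, 0.0856]
orientation: [2.408, -2.014, 0.004]
force: [-1.2, 0.3, 0.7]
opening: 0.0099
```

>>> {"api": "play_rows", "payload": {
  "increments": [
    [[0, 0, -0.1, 0], [0, 0, -0.2, 0], [0, 0, -0.3, 0], [0, 0, -0.45, 0], [0, 0, -0.6, 0]]
  ]
}}

```text
t: 20.1
tool_pos: [0.4922, 0.1685, 0.0916]
orientation: [2.407, -2.014, 0.004]
force: [-0.5, -0.8, -2.8]
opening: 0.0099
```

```bash
python3 st.py 17
```

```text
shift cm [-0.03  0.45  1.76] turn -0.0 yaw0 -79.82 tilt 0.23 pos [0.4922 0.1685 0.0916] fence [-0.1305 -0.1163] F [-0.5  -0.75 -2.85] open 0.0099 t 20.1
F fence -0.63 -0.65 -2.85 T [-0.069  0.077 -0.017]
floor slope x,y deg [-0.92 -0.81] z at center 0.0535 132
```

View pics/s17.png

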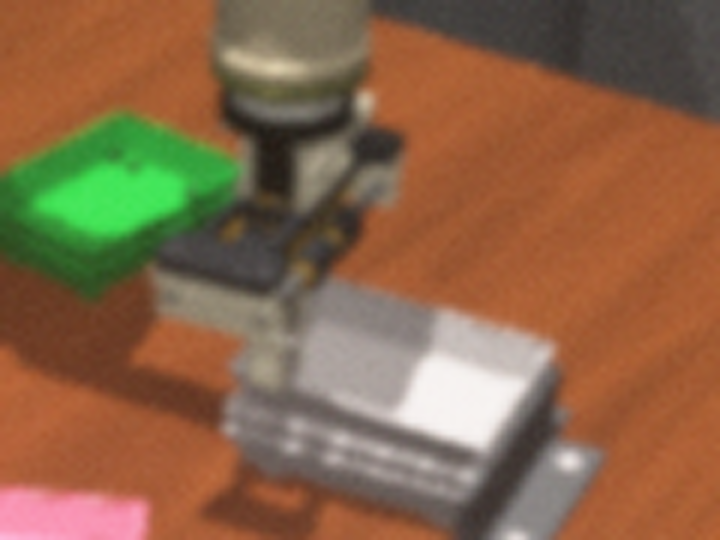

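The tray is near level (-0.9°, -0.8°) and only its weight is felt, with the lower trays down. I lift straight up.

>>> {"api": "play_rows", "payload": {
  "increments": [
    [[0, 0.02, -0.2, 0], [0, 0.04, -0.4, 0], [0, 0.05, -0.7, 0], [0, 0.05, -1.0, 0], [0, 0.05, -1.3, 0]]
  ]
}}

```text
t: 20.65
tool_pos: [0.492, 0.1685, 0.1053]
orientation: [2.408, -2.014, 0.005]
force: [-0.7, 0.6, -2.3]
opening: 0.0101
```

>>> {"api": "play_rows", "payload": {
  "increments": [
    [[0, 0, -0.5, 0], [0, 0, -1.1, 0], [0, 0, -1.8, 0], [0, 0, -2.6, 0], [0, 0, -3.4, 0]]
  ]
}}

```text
t: 21.15
tool_pos: [0.4921, 0.1687, 0.1401]
orientation: [2.408, -2.014, 0.005]
force: [0.7, 0.4, -1.7]
opening: 0.0098
```

>>> {"api": "play_rows", "payload": {
  "increments": [
    [[0, 0, -1, 0], [0, 0, -2.2, 0], [0, 0, -3.6, 0], [0, 0, -5, 0], [0, 0, -6, 0]]
  ]
}}

```text
t: 21.65
tool_pos: [0.4926, 0.1691, 0.2022]
orientation: [2.409, -2.015, 0.007]
force: [-0.1, 0.5, -1.6]
opening: 0.0096
```

```bash
python3 - <<'E'
from m import *
go((.468,-.2446),.221,-79.8)
p,d=read_camera("scene"); np.savez("s18.npz",p=p,d=d)
crop("scene",p,(250,60,400,210),4,"pics/s18.png")
C=cloud("scene",d);Fx=(C[...,:2]-CORN)@ex; Fy=(C[...,:2]-CORN)@ey
k=(Fx>-.18)&(Fx<.02)&(Fy<.02)&(Fy>-.14)&(C[...,2]>.045)&(C[...,2]<.062)
print(k.sum(),[ (np.percentile(a[k],[2,98])).round(4) for a in(Fx,Fy)])
E
```

```text
shift cm [40.29  9.73 -1.75] turn -0.0 yaw0 -79.81 tilt 0.25 pos [0.4926 0.1691 0.2022] fence [-0.13   -0.1158] F [-0.07  0.46 -1.62] open 0.0096 t 21.65
402 [array([-0.1696,  0.0045]), array([-0.1247,  0.0047])]
```

View pics/s18.png

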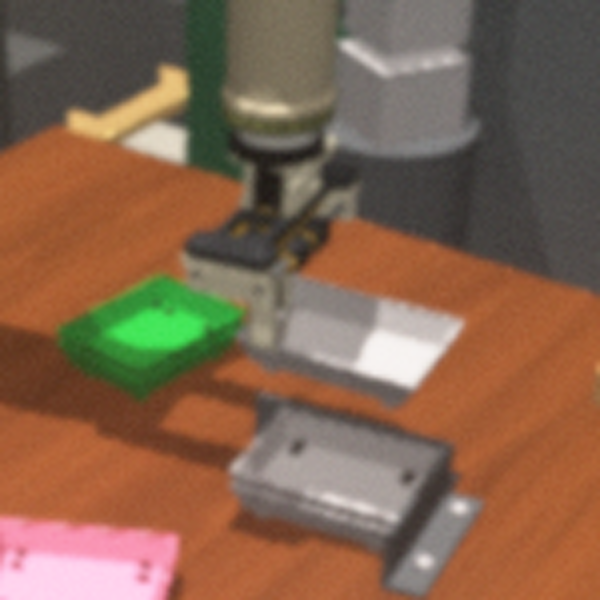

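The top tray is up and level, and the two lower trays are still in the fence corner with both feet sockets visible. I carry it to the anvil.

```bash
python3 - <<'E'
from m import *
go((.424,-.309),.2226,-79.8)
E
```

```text
shift cm [45.85 15.27 -1.79] turn -0.0 yaw0 -79.81 tilt 0.32 pos [0.4933 0.1692 0.2037] fence [-0.1292 -0.1157] F [ 1.31 -0.15  0.  ] open 0.0094 t 21.7
```

>>> {"api": "play_rows", "payload": {
  "increments": [
    [[1, 0.3, -0.6, 0], [2.5, 0.8, -1.2, 0], [4.5, 1.5, -1.8, 0], [7, 2.3, -2.4, 0], [9.5, 3.1, -2.8, 0]]
  ]
}}

```text
t: 22.2
tool_pos: [0.4789, 0.0684, 0.2323]
orientation: [-2.41, 2.015, -0.009]
force: [0.5, 0.2, -2.3]
opening: 0.0101
```

>>> {"api": "play_rows", "payload": {
  "increments": [
    [[2.5, 0.8, 0, 0], [5, 1.7, 0, 0], [7.5, 2.5, 0, 0], [10, 3.3, 0, 0], [12.5, 4.2, 0, 0]]
  ]
}}

```text
t: 22.7
tool_pos: [0.4586, -0.0642, 0.2325]
orientation: [2.409, -2.016, 0.009]
force: [-0.0, -1.4, -2.0]
opening: 0.0097
```

```bash
python3 - <<'E'
from m import *
go((.424,-.309),.2226,-79.8)
E
```

```text
shift cm [23.48  7.72  1.06] turn -0.001 yaw0 -79.86 tilt 0.31 pos [ 0.4586 -0.0642  0.2325] fence [-0.2047 -0.3393] F [-0.01 -1.42 -1.99] open 0.0097 t 22.7
```

>>> {"api": "play_rows", "payload": {
  "increments": [
    [[2.5, 0.8, 0, 0], [5, 1.6, 0, 0], [7.5, 2.5, 0, 0], [10, 3.3, 0, 0], [12.5, 4.1, 0, 0]]
  ]
}}

```text
t: 23.2
tool_pos: [0.4389, -0.1964, 0.2328]
orientation: [2.408, -2.017, 0.008]
force: [-0.2, -0.3, -1.7]
opening: 0.0098
```

>>> {"api": "play_rows", "payload": {
  "increments": [
    [[2.5, 0.8, 0.2, 0], [5, 1.6, 0.4, 0], [7.5, 2.4, 0.6, 0], [9.5, 3.1, 0.8, 0], [10.8, 3.5, 1, 0]]
  ]
}}

```text
t: 23.7
tool_pos: [0.4218, -0.3109, 0.2229]
orientation: [2.405, -2.019, 0.007]
force: [0.3, 0.9, -1.7]
opening: 0.0097
```

```bash
cat > fin.py <<'E'
from m import *
import sys
go((.424,-.309),.2226,-79.8)
for n in("scene","top"):
    p,d=read_camera(n); cv2.imwrite(f"pics/{n}_{sys.argv[1]}.png",p)
    C=cloud(n,d)
    k=(p.min(2)>165)&(np.ptp(p,axis=2)<45)&(C[...,2]>.16)&(C[...,2]<.24)&(abs(C[...,0]-.468)<.09)&(abs(C[...,1]+.2446)<.09)
    P=C[k]
    print(n,len(P))
    if len(P)>30:
        for _ in range(5):
            A=np.c_[P[:,:2]-[.468,-.2446],np.ones(len(P))]; c,*_=np.linalg.lstsq(A,P[:,2],rcond=None); r=P[:,2]-A@c; P=P[abs(r)<max(2*np.median(abs(r)),.002)]
        print("floor slope world x,y deg",np.degrees(np.arctan(c[:2])).round(2),"floor z",c[2].round(4),len(P),"extent",P[:,:2].min(0).round(3),P[:,:2].max(0).round(3))
    # whole tray by depth
    k=(C[...,2]>.165)&(C[...,2]<.225)&(abs(C[...,0]-.468)<.13)&(abs(C[...,1]+.2446)<.13)
    print("tray pts",k.sum(),cv2.minAreaRect(C[k][:,:2].astype(np.float32)))
E
python3 fin.py a
```

```text
shift cm [-0.15 -0.25  0.03] turn -0.004 yaw0 -80.02 tilt 0.27 pos [ 0.4218 -0.3109  0.2229] fence [-0.2847 -0.5756] F [ 0.27  0.87 -1.67] open 0.0097 t 23.7
scene 595
floor slope world x,y deg [-0.55 -1.45] floor z 0.1854 312 extent [ 0.438 -0.286] [ 0.518 -0.19 ]
tray pts 1738 ((0.46515098214149475, -0.2542809247970581), (0.16169440746307373, 0.1367761492729187), 11.493828773498535)
top 804
floor slope world x,y deg [-1.96 -0.75] floor z 0.1851 426 extent [ 0.408 -0.295] [ 0.535 -0.189]
tray pts 1517 ((0.462525874376297, -0.24663615226745605), (0.1599101722240448, 0.12071169912815094), 9.988630294799805)
```

View pics/scene_a.png

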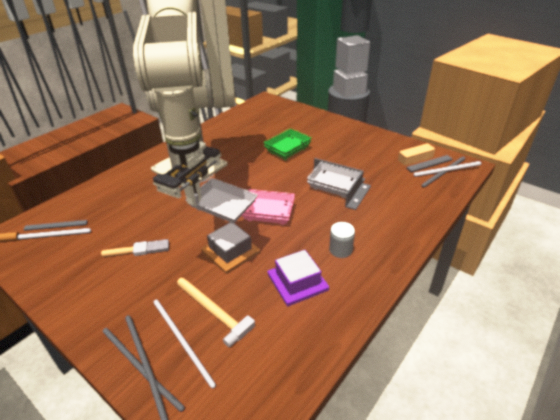

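View pics/top_a.png

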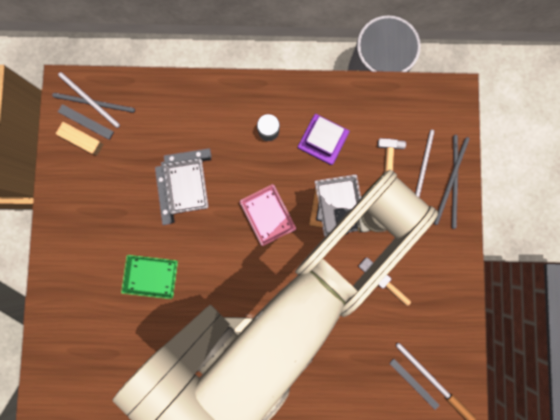

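The tray is held over the wooden-based anvil in both views, level within 2° and about 5 mm off centre. The lower stack is in the fence corner at top-view (185,185). I make a small correction and then the last checks.

>>> {"api": "play_rows", "payload": {
  "increments": [
    [[-0.05, -0.2, -0.2, 0], [-0.1, -0.4, -0.4, 0], [-0.1, -0.5, -0.4, 0], [-0.1, -0.5, -0.4, 0], [-0.1, -0.5, -0.4, 0]]
  ]
}}

```text
t: 24.3
tool_pos: [0.427, -0.3081, 0.2267]
orientation: [2.406, -2.019, 0.007]
force: [0.1, -0.3, -1.7]
opening: 0.0097
```

```bash
python3 fin.py b; python3 - <<'E'
from m import *
p=cv2.imread("pics/top_b.png"); crop("top",p,(140,140,240,235),6,"pics/t20.png")
s=cv2.imread("pics/scene_b.png"); crop("scene",s,(290,140,390,215),8,"pics/s20.png")
# expected lower rim corners when flush, z=.054
for q in[(0,0),(-.16,0),(-.16,-.12),(0,-.12)]: print(q,((proj("top",np.r_[f2w(*q),.054])-[140,140])*6+2.5).round(0),((proj("scene",np.r_[f2w(*q),.054])-[290,140])*8+3.5).round(0))
E
```

```text
shift cm [0.03 0.32 0.41] turn -0.003 yaw0 -80.0 tilt 0.25 pos [ 0.427  -0.3081  0.2267] fence [-0.279  -0.5738] F [ 0.08 -0.32 -1.71] open 0.0097 t 24.3
scene 610
floor slope world x,y deg [-0.88 -0.52] floor z 0.1891 304 extent [ 0.437 -0.283] [ 0.523 -0.186]
tray pts 1721 ((0.46900248527526855, -0.25067660212516785), (0.1627333015203476, 0.1349695324897766), 9.574546813964844)
top 804
floor slope world x,y deg [-2.41 -0.71] floor z 0.1897 426 extent [ 0.414 -0.291] [ 0.54  -0.186]
tray pts 1523 ((0.4683361053466797, -0.2429460883140564), (0.1601691097021103, 0.12090788781642914), 10.244792938232422)
(0, 0) [140. 142.] [578. 259.]
(-0.16, 0) [179. 433.] [255. 174.]
(-0.16, -0.12) [402. 398.] [145. 302.]
(0, -0.12) [360. 107.] [481. 398.]
```

View pics/t20.png

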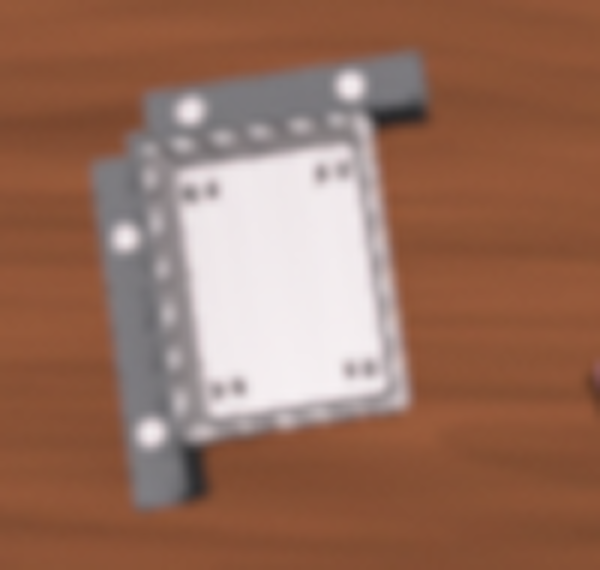

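View pics/s20.png

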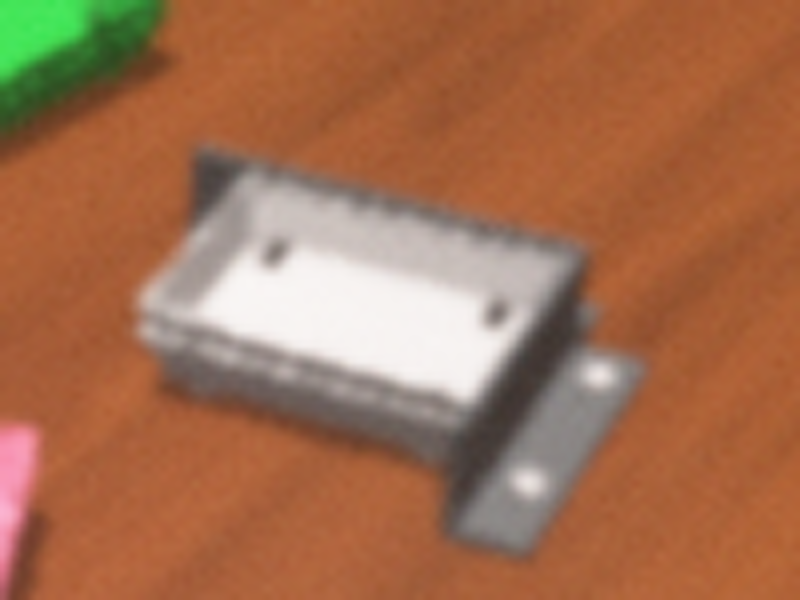

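```bash
python3 - <<'E'
from m import *
a=np.load("s7.npz")['p'];b=cv2.imread("pics/scene_b.png")
g=lambda p:cv2.cvtColor(p,cv2.COLOR_BGR2GRAY)
for box in[(307,177,352,200),(318,180,350,198),(350,182,378,208)]:
    u0,v0,u1,v1=box; T=cv2.resize(g(a)[v0:v1,u0:u1],None,fx=8,fy=8,interpolation=cv2.INTER_CUBIC)
    S=cv2.resize(g(b)[v0-4:v1+4,u0-4:u1+4],None,fx=8,fy=8,interpolation=cv2.INTER_CUBIC)
    r=cv2.matchTemplate(S,T,cv2.TM_CCOEFF_NORMED); _,m,_,l=cv2.minMaxLoc(r); print(box,m,(np.array(l)-32)/8,"px")
E
```

```text
(307, 177, 352, 200) 0.9333099126815796 [-1.375  2.625] px
(318, 180, 350, 198) 0.9066925644874573 [-1.25   2.625] px
(350, 182, 378, 208) 0.9858373999595642 [0.25 0.  ] px
```

```bash
python3 - <<'E'
from m import *
a=np.load("top0.npz")['p'];b=cv2.imread("pics/top_b.png")
A=cv2.resize(a[150:230,155:215],None,fx=6,fy=6,interpolation=cv2.INTER_CUBIC)
B=cv2.resize(b[150:230,155:215],None,fx=6,fy=6,interpolation=cv2.INTER_CUBIC)
cv2.imwrite("pics/cmp.png",np.hstack([A,B]))
# wall-top inner edge predicted (z=.06)
for q in[(0,0),(-.16,0),(0,-.12)]: print(q,proj("top",np.r_[f2w(*q),.06]).round(1),proj("top",np.r_[f2w(*q),.054]).round(1))
P=cloud("scene",cv2.FileStorage and np.load("s18.npz")['d'])
# lower rim from raw depth in final top view needs camera depth: profile lines of gray instead
g0=cv2.cvtColor(a,cv2.COLOR_BGR2GRAY);g1=cv2.cvtColor(b,cv2.COLOR_BGR2GRAY)
for v in(185,195,205): print(v,g0[v,155:180],g1[v,155:180])
for u in(175,185,195): print(u,g0[150:172,u],g1[150:172,u])
E
```

```text
(0, 0) [162.5 162.8] [162.9 163.2]
(-0.16, 0) [169.  211.6] [169.4 211.8]
(0, -0.12) [199.3 157.1] [199.6 157.5]
185 [102 106 117 124 125 125 124 123 121 116 103  77  53  50  66  86  97 100
 100  99 100  99  99  99  99] [100 105 115 122 123 123 123 121 119 117 132 160 164 146 138 149 181 217
 231 233 234 235 236 235 235]
195 [102 102 104 109 117 124 125 124 121 117 117 113  92  62  47  60  81  96
 100 100 100  99  99  99 100] [101 101 102 107 116 123 123 123 119 115 115 123 132 132 132 137 147 176
 216 232 236 236 236 237 237]
205 [ 95  94  95  97 105 116 124 125 125 123 122 117 113  98  72  50  50  68
  84  94  95  95  95  95  95] [ 94  93  93  96 103 114 122 124 123 121 120 117 120 139 160 164 151 146
 161 183 174 163 191 201 181]
175 [ 99  99 101 108 117 122 126 129 129 125 119 104  75  49  43  63  86  99
 104 105 103 100] [ 98  98  99 107 115 121 125 128 127 123 119 126 145 140 122 118 139 183
 216 215 185 158]
185 [100 105 113 121 124 124 123 124 123 117  93  60  43  52  75  93 101 102
 107 131 159 161] [100 103 112 119 122 123 122 121 122 117 118 131 137 132 133 162 209 230
 234 234 234 234]
195 [111 121 134 146 149 141 129 120 104  77  49  43  61  83  95  97  99 111
 128 127 117 120] [109 120 132 144 147 138 128 121 133 159 158 137 130 147 188 220 222 208
 199 208 225 234]
```

View pics/cmp.png

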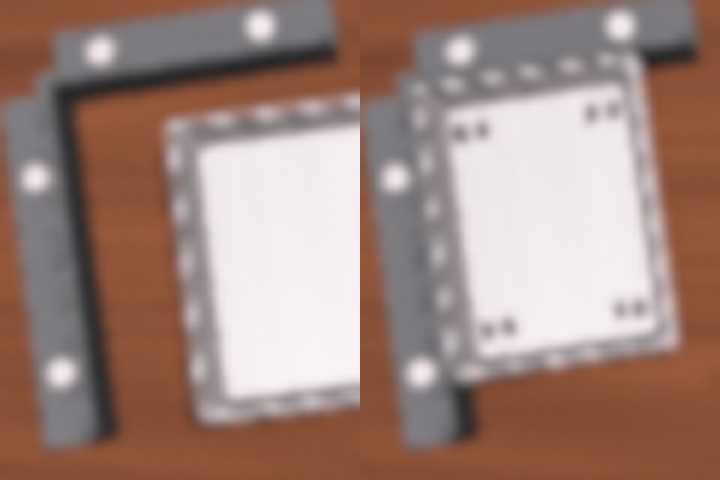

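The lower rim starts exactly where the fence's dark inner faces began, along both sides and with no dark gap, so the stack is still flush. The held tray is centred within about 3 mm, level within about 2.5°, with its feet about 107 mm and its middle about 133 mm above the anvil.

```bash
python3 - <<'E'
from plant import *
print(close_job()); s=read_state(); print(s['t'],s['opening'])
E
```

```text
the job is handed in; nothing more can be done
None
the job is handed in; nothing more can be done
```

The job is handed in at about 24.5 s, with the top tray held over the anvil and the two lower trays still in the fence corner.

- **Push:** I pushed the stack against the x face, then the y face, with two spread fingers. A second press in x stopped at the same place, 0.2 mm different.
- **Peel:** I gripped the lug with a light 10 N and lifted it slowly, so the tray pivoted between the pads to about 10.5°. The sticking let go at about 6 N. The last 3.5 mm of that lift raised the tray bodily off the stack.
- **Levelling:** The moves cannot tilt the tool. I lowered the lug side again, with the tray's far edge still in the stack, until it was nearly level. Then I gripped at 50 N, lifted straight up and carried it to the anvil.

**Last checks:**
- **Held tray:** its middle is about 2 mm from the anvil's in the top view and about 6 mm in the scene view. It is level within about 2.5°. Its feet are about 107 mm above the anvil and its middle about 133 mm.
- **Lower trays:** in the top view there is no dark gap along either fence face.
- **Bystanders:** my path stayed clear of the hammer and the tin.

**Checks that disagreed:**
- **Tip direction:** the tip was almost all about the tray's short axis, with only about 1° about the long one, because the flat grip does not let the lug turn that way.
- **Lower-tray corners:** three of the four rim corners appeared 3 to 4 mm off my projected fence corner. I put this down to calibration, since the direct view shows no gap.
- **Before/after image match:** a match on the tray fronts gave an unreliable shift of about 3 pixels, probably the repeating rims, so I did not use it.

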